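# Prop up the bench power supply with a pry bar and riser strip

### The arm

A 7-joint arm with a two-finger parallel gripper is mounted at the origin on the work surface. World frame = base frame: x ahead of the robot, y to its left, z up, the work surface at z = 0. Lengths are in m, angles in rad, forces in N, time in s.
With the tool pointing down it reaches from about 0.425 to 0.925 m from the base axis. Payload 6.8 kg.
Tool frame: the origin (TCP) lies at the very end of the fingers, on their centre line; the grasp point (between the pads) lies 19 mm behind it (robot.grasp_offset is the distance from the TCP to the grasp point, in m); z points along the fingers, y is the line along which they close (so a half turn about z gives the same grasp; the last joint's range is limited). The gripper opens to 88 mm and grips with 3 to 60 N. Pads are 20 mm wide; open, the fingers measure 115 mm over their backs; the gripper's body (75 mm by 178 mm) begins 61 mm behind the grasp point.
Start: joints at [-1.385, 0.477, 0.022, 1.555, -0.011, 1.109, -0.083], TCP at [0.195, 0.646, 0.223] pointing down, gripper open.
Joint ranges: [-2.96, 2.96], [-0.34, 2.1], [-1.41, 1.46], [0.24, 2.44], [-1.37, 4.51], [0.17, 1.92], [-2.96, 2.96]. Speed limits (rad/s): [2.39, 2.39, 3.14, 3.14, 3.14, 3.14, 3.14].

### API

Orientations are given as a unit quaternion [w, x, y, z].
In Python, from workcell import robot gives the robot as it stands.
- The arm moves only by the tool move_arm, never from a script. Its argument "targets" is a list of rows, each a list of 3 entries, a list of its own where there are three numbers: the shift along the tool's x, y, z in cm, then the turn about the tool's z in degrees, then the closure, from 0 (fully open) to 1 (shut). A call has 1 to 5 rows; each row shifts and turns the commanded pose from where the row before left it, along the tool's axes as they then stand; what a row does not reach is not made up. A row lasts 1/12 s, in which the tool goes at most 41.7 mm and 7.16 degrees, less where a joint would pass 70% of its speed; a pose out of reach is approached as far as the arm can. A call with a gripper value outside its range is refused whole. The fingers move at their own pace and stop on an object; "newtons" is the grip in N (left out, the last holds). Time passes only in rows, so rows that do not move let the fingers close. It gives the time, the measured TCP pose, the force, the opening and the grip force at its end, in the units of the state.
- robot.get_state(): the state, without advancing time (a new reading comes with each control period).
- robot.capture(name): name is "side" or "top"; returns the picture (400x640x3 uint8, red, green, blue); there is no depth.
- robot.calibration(name): a dict with "vertical_fov" (degrees; the focal length in pixels is half the picture's height over the tangent of half this angle, whatever the lens; pixels are square), "cx", "cy" (the principal point, pixels), "cam_to_world" (4x4, takes a point from camera to world coordinates). Camera axes: x right, y up, looking along -z (the intrinsics and any distortion apply to the point x, -y, -z); pixel columns grow to the right and rows downward; lengths in m; the calibration is good to about 2 mm. A picture is of the moment at which its call begins. calibration takes no time and is no camera call.
- robot.hand_in(): hands the job in; it is judged then, once.
Trained networks look in the newest picture that a camera, given by its name, has taken for a name from the list of things; names that differ only in an ending like _2 or _b are one class to them, and where a whole thing is asked for, a point or a joint stands for the part that bears it (a point fixed in the world has none). Each returns a list of dicts, best first, with "p" (0 to 1); they miss things now and then, are a little off and sometimes report something else, mostly with a low value. They report only what shows in the picture. A call takes as long as a camera call. They do not tell look-alikes from the thing itself.
- robot.regions_of(label, camera): "pixels" (400x640 bool, what is visible of it) and "location" ([column, row] in pixels, amid what is visible of it).
- robot.place_of(label, camera): "location" ([column, row] in pixels: a listed point, or the origin of a listed thing).
The state is a dict: "time": time; "joint_positions": joint angles; "dq": joint speeds; "joint_efforts": joint torques, N m; "eef_pos": TCP position; "tool_rot": TCP orientation; "wrist_force": force on the tool from outside, world axes, zero at the start; "torque": the same for the moment, N m; "width": opening from 0.0 (shut) to 1.0 (fully open); "gripper_force": force on a finger pad.
Only numpy, scipy, OpenCV 4.12 (cv2) and the standard library are available. Lean on these libraries where they do the work, as an engineer would, in place of code of your own. Each camera call takes 0.05 s, during which the arm holds its last target. There are 200 camera calls.

### The job

Tilt the heavy bench power supply back so that its display can be read: holding the red-handled pry bar, put its flat tip under the middle of the supply's front edge, over the yellow fulcrum block, and ease the handle all the way down until it rests on the bench, where its own weight keeps the front up. Then slip the orange riser strip, the same way up as it lies now, in from one side under the supply just behind its front feet, parallel to the front and well past the middle. Finally take the bar out, letting the supply down gently onto the riser without shoving it about, and lay the bar flat on the blue mat; leave everything else on the bench where it is.

Things in the scene. Friction and masses are not known exactly. Their poses are not given: they have to be found in the camera images.
- supply: grey bench power supply, loose, 2.0 to 2.8 kg. Origin on the bench under its middle; x runs front to back, y across, z up. Case 210 long (x -105 to 105), 120 wide, 85 tall, underside 26 above the bench; four feet, 18 diameter, 26 tall, at x -91 and 85, y -45 and 45. White front panel with black display faces -x; knobs stick out 16 from it, all above z 40
- front_edge (a point): middle of the supply's lower front edge, 26 above the bench; axes as the supply's. The bar lifts here, and the supply tips back about its rear feet: about 0.13 rad with the bar fully down, about 0.05 rad on the riser
- ridge (a point): fulcrum block: yellow, on a dark 44 x 70 foot screwed to the bench, with a round steel ridge (radius 7) on top. The point is the middle of the ridge's top, 36 above the bench; the ridge runs 70 along y, parallel to the supply's y, about 50 in front of the supply's front face, opposite its middle within 10
- fulcrum: the same fulcrum block, origin on the bench under the ridge's middle
- bar_grip (a point): pry bar, loose, 0.9 kg, 360 long, 24 wide, flat straight underside. The point is near its balance point (within 5), on the axis of the red 24 x 24 handle, 12 above the underside; x points to the tip, z up. Handle from 160 behind the point to 50 ahead, steel blade 10 thick from 50 to 140 ahead, flat tip 6 thick from 140 to 200 ahead, all flush with the underside
- bar_tip (a point): end of the pry bar's flat tip, half-way up its 6 thickness; axes as the bar's. Nose down 27 degrees it passes over the ridge and 20 under the supply's front edge with about 4 to spare above and below. With the ridge 70 from the tip and the handle's end down on the bench (nose up 7 degrees) the bar's own weight keeps the supply up when let go
- riser_mid (a point): orange plastic riser strip, loose, 0.12 kg, 170 long (x), 26 wide (y), 34 tall (z); the point is its centre. Either end may go in first. Its place is behind the supply's front feet, centre line at the supply's x about -53, clear of the bar's tip, centre within 60 of the supply's middle; there is about 8 of headroom over it while the bar holds the supply up
- mat_mid (a point): blue mat, 460 (x) by 300 (y), 3 thick, fixed to the bench; the point is the middle of its top. The bar and riser start on it
- spool: bystander: reel of solder wire, 48 diameter, 34 tall; origin under its centre
- multimeter: bystander: yellow multimeter lying flat, 170 x 85 x 36; origin under its centre
- driver: bystander: screwdriver 170 long, lying; origin under its middle
- board: bystander: green circuit board 100 x 75, 24 tall with its parts; origin under its centre
- parts_tray: bystander: grey divided tray 120 x 160 x 30; origin under its centre
- pen_cup: bystander: white cup, 70 diameter, 80 tall; origin under its centre
- pliers: bystander: pliers with black handles, about 140 long, 12 tall, lying; origin near the pivot, on the bench
Things that resemble listed ones, but are neither listed nor needed, are in the scene too. There is more than one size of the part that bears riser_mid; the job needs the largest.

How it is judged:
On the way, in this order (a step that is already met when the one before it is completed fails the run):
1. the held bar, bearing on the fulcrum, has levered the supply's front up (angle between supply's own z axis and vertical above 0.088 rad and contact force between bar and fulcrum above 2 N and contact force between bar and supply above 2 N and contact force between the fingers and bar above 1 N), for 0.2 s.
2. the riser stands under the supply behind its front feet while the bar still holds the front up (angle between supply's own z axis and vertical above 0.088 rad and contact force between bar and fulcrum above 2 N and contact force between bar and supply above 2 N and x of riser_mid in the frame of supply between -0.085 and -0.02 m and y of riser_mid in the frame of supply between -0.06 and 0.06 m and angle between the x axis of riser_mid and the y axis of supply, either way round below 0.3 rad and angle between riser_mid's own z axis and vertical below 0.1 rad and height (world z) of riser_mid below 0.024 m), for 0.2 s.
3. the bar is out and the supply rests on the riser (angle between supply's own z axis and vertical between 0.03 and 0.085 rad and contact force between riser and supply above 2 N and x of riser_mid in the frame of supply between -0.085 and -0.02 m and y of riser_mid in the frame of supply between -0.06 and 0.06 m and angle between the x axis of riser_mid and the y axis of supply, either way round below 0.3 rad and angle between riser_mid's own z axis and vertical below 0.1 rad and height (world z) of riser_mid below 0.024 m and contact force between bar and supply below 0.1 N), for 0.2 s.
At the end, for the whole second after the job is handed in: Supply at rest on the riser, leaning back 0.03 to 0.085 rad; riser 34 mm tall way up on the bench, centre 20 to 85 mm behind the front face, within 60 mm of the middle line and 0.3 rad of parallel to the front; bar at rest, flat, grip point over the mat, off the supply (all of step 3 and x of bar_grip in the frame of mat_mid between -0.22 and 0.22 m and y of bar_grip in the frame of mat_mid between -0.14 and 0.14 m and z of bar_grip in the frame of mat_mid below 0.02 m and angle between bar_grip's own z axis and vertical below 0.1 rad and linear speed of each of supply, bar, riser below 0.02 m/s); the robot touches nothing.
It fails at once if the supply is shoved more than 50 mm (distance of supply from where it was at the start of the episode above 0.05 m).
It fails at once if the supply is tipped more than 0.25 rad (angle between supply's own z axis and vertical above 0.25 rad).
It fails at once if the supply is let fall or jerked up (turning faster than 1.5 rad/s) (angular speed of supply above 1.5 rad/s).
It fails at once if a bystander is moved more than 30 mm (distance of any of spool, multimeter, driver, board, parts_tray, pen_cup, pliers from where it was at the start of the episode above 0.03 m).
It also fails if it takes over 72 s, if anything falls off the work surface, if the arm or the gripper's body presses on something with over 40 N, if the wrist force passes 120 N, or if a joint passes its speed limit or range.

## Working session

There is one attempt and no reset: what is moved stays moved. The work goes in short steps, Python scripts to look and compute and a tool call to move; the robot and the scene stay as the last step left them, time stands still between calls to the robot, and variables do not carry over. Pictures are saved under pics/ and viewed, at most 12 in all, crops included, and the job is handed in when it is done.

Besides the shell and the picture viewer there is one more tool, called after "Request:" in YAML: its name, and indented under it one key for each argument. move_arm: Moves the arm, as the interface text tells. Its arguments: {"type":"object","properties":{"targets":{"type":"array"},"newtons":{"type":"number"}},"required":["targets"]}

```bash
ls; mkdir -p pics
python3 - <<'E'
from workcell import robot
import cv2,json
for c in ("side","top"):
    im=robot.capture(c); cv2.imwrite(f"pics/{c}0.png",im[:,:,::-1])
    k=robot.calibration(c); print(c,k)
s=robot.get_state(); print(s)
E
```

```text
pics
side {'vertical_fov': 42.34937015103624, 'cx': 315.01944629240114, 'cy': 198.48876784183014, 'cam_to_world': array([[ 0.92718202,  0.20571935, -0.31307035, -0.04567805],
       [-0.37446705,  0.53214598, -0.75933858, -1.62347968],
       [ 0.01038848,  0.82127962,  0.5704313 ,  1.20061362],
       [ 0.        ,  0.        ,  0.        ,  1.        ]])}
top {'vertical_fov': 55.55823577351772, 'cx': 319.0938666748102, 'cy': 195.99040889426712, 'cam_to_world': array([[ 0.00377903,  0.99297205, -0.11828877,  0.45244919],
       [-0.99998122,  0.00318166, -0.00523851, -0.07365388],
       [-0.00482534,  0.11830634,  0.99296542,  1.25215364],
       [ 0.        ,  0.        ,  0.        ,  1.        ]])}
{'time': 0.1, 'joint_positions': array([-1.38509749,  0.4777253 ,  0.02234931,  1.55631977, -0.01150372,
        1.10931956, -0.08308046]), 'dq': array([-1.48197397e-04, -2.74020178e-03, -9.04747544e-04, -2.60673383e-03,
        1.68445699e-05,  2.48314812e-03,  1.28014138e-03]), 'joint_efforts': array([ 4.99698159e-03, -5.84090209e+01,  1.54073786e+00, -2.73312038e+01,
       -5.41025901e-02,  1.31631581e-02,  3.46259162e-05]), 'eef_pos': array([0.19533111, 0.64555714, 0.22178767]), 'tool_rot': array([-6.10096319e-05,  1.46355611e-01,  9.89231702e-01, -8.19599304e-04]), 'wrist_force': array([ 0.23900433,  0.19901246, -0.45312008]), 'torque': array([-0.03922466, -0.02851853, -0.01640043]), 'gripper_force': 0.0, 'width': 0.9958682440409532}
```

View pics/side0.png

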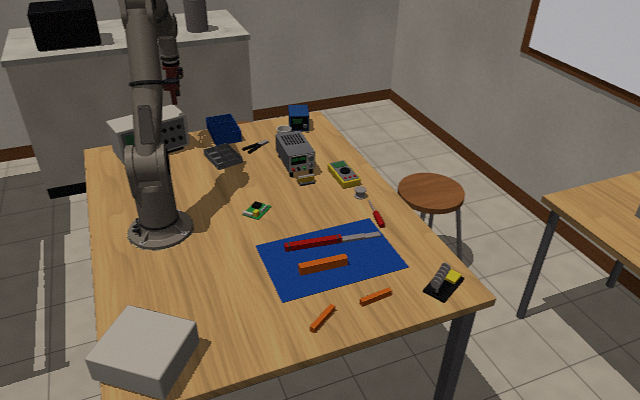

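View pics/top0.png

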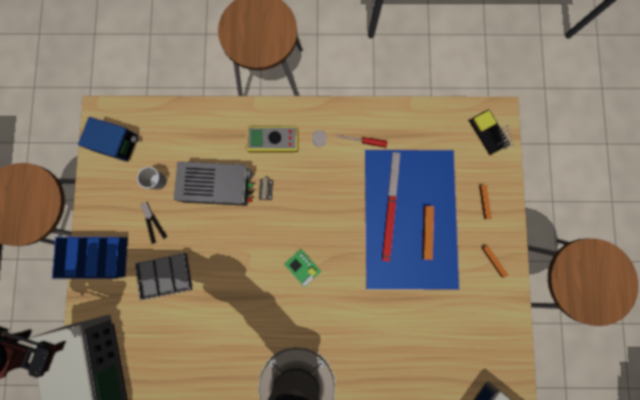

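```bash
cat > h.py <<'E'
from workcell import robot
import numpy as np, cv2
K={c:robot.calibration(c) for c in("side","top")}
def ray(c,p):
    k=K[c]; f=200/np.tan(np.radians(k["vertical_fov"])/2)
    d=np.array([(p[0]-k["cx"])/f,-(p[1]-k["cy"])/f,-1.]); M=k["cam_to_world"]
    return M[:3,3],M[:3,:3]@d
def plane(c,p,z):
    o,d=ray(c,p); return o+d*(z-o[2])/d[2]
def proj(c,P):
    k=K[c]; f=200/np.tan(np.radians(k["vertical_fov"])/2); M=k["cam_to_world"]
    q=(np.atleast_2d(P)-M[:3,3])@M[:3,:3]
    return np.c_[k["cx"]+f*q[:,0]/-q[:,2],k["cy"]-f*q[:,1]/-q[:,2]]
def tri(ps):
    A=np.zeros((3,3));b=np.zeros(3)
    for c,p in ps.items():
        o,d=ray(c,p);d=d/np.linalg.norm(d);Q=np.eye(3)-np.outer(d,d);A+=Q;b+=Q@o
    return np.linalg.solve(A,b)
def rect(c,mask,z):
    "min-area rectangle of a mask put on plane z: centre, size, angle of long side"
    cs,_=cv2.findContours(mask.astype(np.uint8),cv2.RETR_EXTERNAL,cv2.CHAIN_APPROX_NONE)
    ct=max(cs,key=cv2.contourArea)[:,0]
    P=np.array([plane(c,p,z)[:2] for p in ct])
    (x,y),(w,hh),a=cv2.minAreaRect((P*1000).astype(np.float32))
    if w<hh: w,hh,a=hh,w,a+90
    return np.round([x,y,w,hh,(a+90)%180-90],1)
E
python3 - <<'E'
from h import *
np.set_printoptions(suppress=True,precision=4)
Z=dict(supply=0,front_edge=.026,ridge=.036,fulcrum=0,bar_grip=.015,bar_tip=.006,riser_mid=.020,mat_mid=.003)
R={}
for c in K:
    robot.capture(c)
    for n in Z:
        r=robot.place_of(n,c)
        for q in r[:3]: print(c,n,np.round(q["p"],2),np.round(q["location"],1),plane(c,q["location"],Z[n])[:2])
for n,z in(("supply",.07),("bar_grip",.015),("riser_mid",.035),("fulcrum",.02)):
    for q in robot.regions_of(n,"top")[:4]: print(n,np.round(q["p"],2),np.round(q["location"]),rect("top",q["pixels"],z))
E
```

```text
side supply 0.96 [294.1 164.1] [0.627  0.2605]
side supply 0.55 [324.  261.2] [ 0.4995 -0.3903]
side front_edge 0.68 [306.  167.3] [0.6516 0.1757]
side ridge 0.65 [257.5 146. ] [0.5048 0.417 ]
side bar_grip 0.9 [327.7 241.8] [ 0.5454 -0.3146]
side bar_tip 0.64 [380.3 234. ] [ 0.749  -0.3338]
side bar_tip 0.21 [357.3 194.8] [ 0.7818 -0.0712]
side riser_mid 0.77 [373.2 295.3] [ 0.5729 -0.6157]
side riser_mid 0.64 [322.9 318.4] [ 0.3878 -0.6461]
side riser_mid 0.63 [326.1 262.3] [ 0.4949 -0.4186]
side mat_mid 0.94 [327.8 256.8] [ 0.5194 -0.377 ]
top supply 0.92 [217.5 188.5] [0.6257 0.2717]
top front_edge 0.61 [249.3 185.1] [0.6336 0.1609]
top ridge 0.51 [262.  187.7] [0.6238 0.1177]
top fulcrum 0.57 [267.8 192. ] [0.6144 0.1037]
top bar_grip 0.87 [393.4 210.2] [ 0.5539 -0.3098]
top bar_tip 0.71 [395.6 152.5] [ 0.7483 -0.3227]
top bar_tip 0.58 [162. 276.] [0.3389 0.4395]
top riser_mid 0.83 [427. 231.] [ 0.4865 -0.416 ]
top riser_mid 0.64 [484.3 204.5] [ 0.5731 -0.6046]
top riser_mid 0.49 [496.5 260.4] [ 0.3937 -0.635 ]
top mat_mid 0.57 [410.9 220.9] [ 0.5198 -0.3689]
supply 0.65 [213. 185.] [632.9 265.1 249.2 133.3  87.3]
bar_grip 0.79 [392. 205.] [ 570.5 -303.5  357.5   33.6   -6.6]
bar_grip 0.46 [375. 140.] [ 784.2 -250.8   84.8   25.3   80.4]
riser_mid 0.67 [486. 204.] [ 581.8 -601.1  108.7   25.5    6.6]
riser_mid 0.63 [427. 229.] [ 482.3 -414.5  169.4   34.4   -3.4]
fulcrum 0.65 [267. 188.] [624.9 105.8  73.   40.8  -3.3]
fulcrum 0.53 [317. 138.] [795.4 -67.7  51.2  43.3   0.1]
fulcrum 0.38 [213. 182.] [640.1 278.6 257.4 140.8  85.7]
```

Run:
```python
import cv2,numpy as np
t=cv2.imread("pics/top0.png")[150:220,165:285]; s=cv2.imread("pics/side0.png")[125:195,260:380]
r=lambda i:cv2.resize(i,None,fx=4.8,fy=4.2,interpolation=cv2.INTER_CUBIC)
cv2.imwrite("pics/c1.png",np.vstack([r(t),r(s)]))
```

```text
(no output)
```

View pics/c1.png

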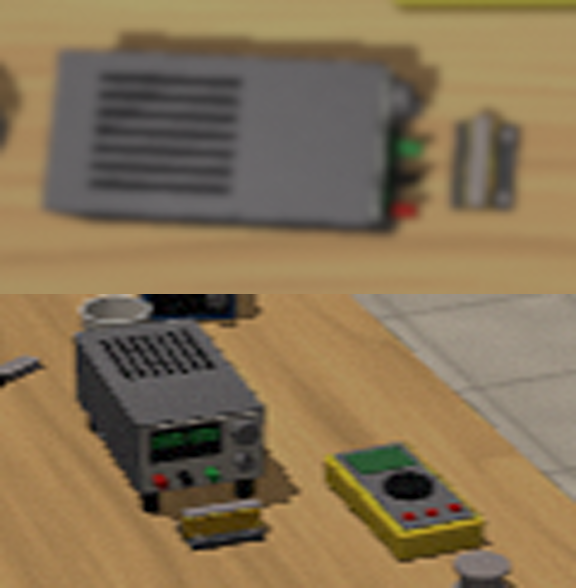

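```bash
cat >> h.py <<'E'
def grad(im):
    g=cv2.GaussianBlur(im.astype(np.float32),(0,0),.8)
    return sum(np.hypot(cv2.Sobel(g[:,:,i],-1,1,0),cv2.Sobel(g[:,:,i],-1,0,1)) for i in range(3))
def fit(G,boxes,x0,dr=(.02,.02,.12)):
    "boxes: list of (xmin,xmax,ymin,ymax,zmin,zmax) in the body frame; pose x,y,yaw, silhouettes on the gradient"
    from scipy.optimize import differential_evolution as de
    from scipy.ndimage import map_coordinates as mc
    def cost(v,cams):
        c_,s_=np.cos(v[2]),np.sin(v[2]); t=0
        for b in boxes:
            B=np.array([[x,y,z] for x in b[:2] for y in b[2:4] for z in b[4:]])
            W=np.c_[v[0]+c_*B[:,0]-s_*B[:,1],v[1]+s_*B[:,0]+c_*B[:,1],B[:,2]]
            for c in cams:
                h=cv2.convexHull(proj(c,W).astype(np.float32))[:,0]
                p=np.vstack([np.linspace(h[i-1],h[i],40,endpoint=False) for i in range(len(h))])
                w=np.repeat([np.linalg.norm(h[i]-h[i-1]) for i in range(len(h))],40)
                g=np.minimum(mc(G[c],[p[:,1],p[:,0]],order=1,mode="nearest"),300)
                t-=(g*w).sum()/w.sum()
        return t
    out=[]
    for cams in (["top"],["side"],["top","side"]):
        r=de(cost,[(a-d,a+d) for a,d in zip(x0,dr)],args=(cams,),seed=1,popsize=20,maxiter=60,tol=1e-6)
        out.append(np.r_[np.round(r.x[:2],4),np.round(np.degrees(r.x[2]),2),round(r.fun,1)])
    return out
E
python3 - <<'E'
from h import *
np.set_printoptions(suppress=True,precision=4)
G={c:grad(cv2.imread(f"pics/{c}0.png")) for c in K}
print("supply",*fit(G,[(-.105,.105,-.06,.06,.111,.111)],(.629,.268,np.pi/2)))
print("bar",*fit(G,[(-.16,.05,-.012,.012,.003,.027)],(.55,-.312,-.08)))
print("riser",*fit(G,[(-.085,.085,-.013,.013,.003,.037)],(.485,-.416,-.05)))
print("mat",*fit(G,[(-.23,.23,-.15,.15,0,.003)],(.52,-.372,0)))
print("fulc foot",*fit(G,[(-.022,.022,-.035,.035,.0,.006)],(.625,.108,np.pi/2)))
print("rod",*fit(G,[(-.006,.006,-.035,.035,.029,.034)],(.625,.108,np.pi/2)))
E
```

```text
supply [   0.6262    0.2662   86.77   -221.9   ] [   0.6286    0.2585   88.18   -267.    ] [   0.6263    0.2652   86.87   -478.9   ]
bar [   0.5528   -0.3002   -6.23   -300.    ] [   0.5488   -0.3045   -7.     -300.    ] [   0.5508   -0.302    -7.41   -600.    ]
riser [   0.4823   -0.4179   -2.79   -300.    ] [   0.4797   -0.4205   -1.51   -300.    ] [   0.4822   -0.419    -3.59   -600.    ]
mat [   0.5306   -0.3676    0.03   -300.    ] [   0.5287   -0.375    -0.01   -300.    ] [   0.531    -0.3682    0.01   -599.8   ]
fulc foot [   0.6234    0.1105   87.96   -287.1   ] [   0.6262    0.1104   93.72   -299.6   ] [   0.6233    0.1103   88.37   -586.3   ]
rod [   0.6205    0.1235   88.89   -294.1   ] [   0.6242    0.1025   87.62   -298.3   ] [   0.6275    0.1101   87.97   -568.9   ]
```

```bash
sed -i 's/,300)/,2000)/' h.py
python3 - <<'E'
from h import *
np.set_printoptions(suppress=True,precision=4)
G={c:grad(cv2.imread(f"pics/{c}0.png")) for c in K}
print("supply",*fit(G,[(-.105,.105,-.06,.06,.111,.111)],(.629,.268,np.pi/2)))
print("bar",*fit(G,[(-.16,.05,-.012,.012,.003,.027)],(.55,-.312,-.08)))
print("riser",*fit(G,[(-.085,.085,-.013,.013,.003,.037)],(.485,-.416,-.05)))
print("mat",*fit(G,[(-.23,.23,-.15,.15,0,.003)],(.52,-.372,0)))
print("fulc foot",*fit(G,[(-.022,.022,-.035,.035,.0,.006)],(.625,.108,np.pi/2)))
print("rod",*fit(G,[(-.006,.006,-.035,.035,.029,.034)],(.625,.108,np.pi/2)))
E
```

```text
supply [   0.6241    0.2642   86.87   -253.4   ] [   0.6287    0.2544   87.1    -358.    ] [   0.6259    0.2637   87.11   -568.2   ]
bar [   0.5507   -0.3      -6.78   -494.9   ] [   0.5499   -0.305    -6.99   -641.1   ] [    0.5507    -0.3023    -6.77   -1048.    ]
riser [   0.4825   -0.418    -3.38   -445.4   ] [   0.4811   -0.4221   -3.38   -657.2   ] [    0.4815    -0.4211    -3.24   -1050.5   ]
mat [   0.5311   -0.3679    0.11   -480.3   ] [   0.5292   -0.3729   -0.09   -730.8   ] [    0.53      -0.3711    -0.07   -1127.8   ]
fulc foot [   0.6233    0.1112   87.28   -336.5   ] [   0.624     0.1058   91.69   -573.    ] [   0.6239    0.1095   88.35   -859.7   ]
rod [   0.6207    0.1233   87.55   -332.    ] [   0.6258    0.1057   87.82   -481.3   ] [   0.628     0.1091   86.22   -731.5   ]
```

Request:
move_arm:
  targets:
    - [[-3.3,-2.2,0],0,0]
    - [[-3.3,-2.2,0],0,0]
    - [[-3.3,-2.2,0],0,0]
    - [[-3.3,-2.2,0],0,0]
    - [[-3.3,-2.2,0],0,0]

```text
time: 1.62
eef_pos: [0.3225, 0.4915, 0.2228]
tool_rot: [0.0, 0.146, 0.989, 0.0]
wrist_force: [1.3, -0.3, 0.4]
width: 1.002
gripper_force: 0.0
```

Request:
move_arm:
  targets:
    - [[-3.3,-2.2,0],0,0]
    - [[-3.3,-2.2,0],0,0]
    - [[-3.3,-2.2,0],0,0]
    - [[-3.3,-2.2,0],0,0]
    - [[-3.3,-2.2,0],0,0]

```text
time: 2.03
eef_pos: [0.4486, 0.3384, 0.223]
tool_rot: [0.0, 0.146, 0.989, 0.0]
wrist_force: [-0.4, 1.0, -0.8]
width: 1.004
gripper_force: 0.0
```

Request:
move_arm:
  targets:
    - [[-3.3,-2.2,0],0,0]
    - [[-3.3,-2.2,0],0,0]
    - [[-3.3,-2.2,0],0,0]
    - [[-3.3,-2.2,0],0,0]
    - [[-3.3,-2.2,0],0,0]

```text
time: 2.45
eef_pos: [0.5747, 0.1852, 0.223]
tool_rot: [0.0, 0.146, 0.989, 0.0]
wrist_force: [0.7, 0.6, 0.6]
width: 1.002
gripper_force: 0.0
```

Request:
move_arm:
  targets:
    - [[-0.3,-3.8,0],0,0]
    - [[-0.3,-3.8,0],0,0]
    - [[-0.3,-3.8,0],0,0]
    - [[-0.3,-3.8,0],0,0]
    - [[-0.3,-3.8,0],0,0]

```text
time: 2.87
eef_pos: [0.5325, -0.001, 0.2228]
tool_rot: [0.0, 0.146, 0.989, 0.0]
wrist_force: [1.8, -0.9, 0.1]
width: 0.997
gripper_force: 0.0
```

Request:
move_arm:
  targets:
    - [[-0.3,-3.8,0],0,0]
    - [[-0.3,-3.8,0],0,0]
    - [[-0.3,-3.8,0],0,0]
    - [[-0.3,-3.8,0],0,0]
    - [[-0.3,-3.8,0],0,0]

```text
time: 3.28
eef_pos: [0.4918, -0.1872, 0.223]
tool_rot: [0.0, 0.146, 0.989, 0.0]
wrist_force: [0.5, -0.8, -0.2]
width: 1.001
gripper_force: 0.0
```

Request:
move_arm:
  targets:
    - [[0,0,0],7.1,0]
    - [[0,0,0],7.1,0]
    - [[0,0,0],7.1,0]
    - [[0,0,0],7.1,0]
    - [[0,0,0],7.1,0]

```text
time: 3.7
eef_pos: [0.4924, -0.1856, 0.2228]
tool_rot: [0.0, 0.444, 0.896, 0.0]
wrist_force: [0.4, 0.2, -0.7]
width: 1.002
gripper_force: 0.0
```

Request:
move_arm:
  targets:
    - [[0,0,0],7.1,0]
    - [[0,0,0],7.1,0]
    - [[0,0,0],7.1,0]
    - [[0,0,0],7.1,0]
    - [[0,0,0],7.1,0]

```text
time: 4.12
eef_pos: [0.4924, -0.1854, 0.2228]
tool_rot: [0.0, 0.696, 0.718, 0.0]
wrist_force: [0.3, -0.1, 0.4]
width: 0.999
gripper_force: 0.0
```

Request:
move_arm:
  targets:
    - [[0,0,0],7.1,0]
    - [[0,0,0],7.1,0]
    - [[0,0,0],7.1,0]
    - [[0,0,0],7.1,0]
    - [[0,0,0],7.1,0]

```text
time: 4.53
eef_pos: [0.4924, -0.1855, 0.2228]
tool_rot: [0.0, 0.882, 0.472, 0.0]
wrist_force: [-0.3, -0.3, -0.0]
width: 1.002
gripper_force: 0.0
```

Request:
move_arm:
  targets:
    - [[0,0,0],7.1,0]
    - [[0,0,0],7.1,0]
    - [[0,0,0],7.1,0]
    - [[0,0,0],7.1,0]
    - [[0,0,0],7.1,0]

```text
time: 4.95
eef_pos: [0.4925, -0.1854, 0.2228]
tool_rot: [-0.0, 0.984, 0.181, 0.0]
wrist_force: [0.6, 0.6, -0.1]
width: 0.998
gripper_force: 0.0
```

Request:
move_arm:
  targets:
    - [[0,0,0],7.1,0]
    - [[0,0,0],7.1,0]
    - [[0,0,0],7.1,0]
    - [[0,0,0],6.6,0]
    - [[0,0,0],0,0]

```text
time: 5.37
eef_pos: [0.4925, -0.1853, 0.2226]
tool_rot: [0.0, 0.998, -0.061, -0.0]
wrist_force: [0.1, -0.1, 0.3]
width: 1.001
gripper_force: 0.0
```

Request:
move_arm:
  targets:
    - [[0.55,2.75,1],0,0]
    - [[0.55,2.75,3],0,0]
    - [[0.55,2.75,3],0,0]
    - [[0.55,2.75,3],0,0]
    - [[0,0,3],0,0]

```text
time: 5.78
eef_pos: [0.5007, -0.3036, 0.0921]
tool_rot: [0.002, 0.998, -0.059, 0.001]
wrist_force: [0.5, -0.5, 0.2]
width: 1.002
gripper_force: 0.0
```

Request:
move_arm:
  targets:
    - [[0,0,3],0,0]
    - [[0,0,3],0,0]
    - [[0,0,1.6],0,0]
    - [[0,0,1],0,0]
    - [[0,0,0],0,0]

```text
time: 6.2
eef_pos: [0.5008, -0.297, 0.0052]
tool_rot: [-0.0, 0.998, -0.058, -0.001]
wrist_force: [-0.9, -0.2, 0.5]
width: 1.003
gripper_force: 0.0
```

Request:
move_arm:
  targets:
    - [[0,0,0],0,1]
    - [[0,0,0],0,1]
    - [[0,0,0],0,1]
    - [[0,0,0],0,1]
    - [[0,0,0],0,1]
  newtons: 10

```text
time: 6.62
eef_pos: [0.5018, -0.2974, 0.0074]
tool_rot: [0.0, 0.998, -0.058, 0.001]
wrist_force: [0.3, -0.6, -0.5]
width: 0.661
gripper_force: 0.0
```

Request:
move_arm:
  targets:
    - [[0,0,0],0,1]
    - [[0,0,0],0,1]
    - [[0,0,0],0,1]
    - [[0,0,0],0,1]
    - [[0,0,0],0,1]

```text
time: 7.03
eef_pos: [0.5013, -0.2967, 0.0066]
tool_rot: [-0.001, 0.998, -0.059, -0.0]
wrist_force: [0.5, 6.4, 4.6]
width: 0.281
gripper_force: 3.0
```

Request:
move_arm:
  targets:
    - [[0,0,0],0,1]
    - [[0,0,0],0,1]
    - [[0,0,0],0,1]
    - [[0,0,-1],0,1]
    - [[0,0,-1],0,1]

```text
time: 7.45
eef_pos: [0.5001, -0.2971, 0.0262]
tool_rot: [-0.0, 0.998, -0.059, -0.001]
wrist_force: [0.3, -0.7, -7.3]
width: 0.275
gripper_force: 10.0
```

Request:
move_arm:
  targets:
    - [[0,0,-1],0,1]
    - [[0,0,-1],0,1]
    - [[0,0,-1],0,1]
    - [[0,0,-1],0,1]
    - [[0,0,0],0,1]

```text
time: 7.87
eef_pos: [0.502, -0.2982, 0.0689]
tool_rot: [0.001, 0.998, -0.059, 0.001]
wrist_force: [-0.5, 0.2, -6.8]
width: 0.277
gripper_force: 10.0
```

Run:
```python
from h import *
a=robot.capture("side"); b=robot.capture("top")
r=lambda i:cv2.resize(i[:,:,::-1],(600,300),interpolation=cv2.INTER_CUBIC)
cv2.imwrite("pics/l1.png",np.vstack([r(a[180:300,230:470]),r(b[130:280,310:610])]))
s=robot.get_state(); print(s["eef_pos"],s["wrist_force"],s["torque"],s["width"],s["gripper_force"])
for c in K: print([(round(q["p"],2),np.round(q["location"],1)) for n in("bar_tip","bar_grip") for q in robot.place_of(n,c)[:2]])
```

```text
[ 0.50146027 -0.29749504  0.06718092] [ 0.50896787 -0.00829275 -6.85969581] [-0.05267932  0.05330613 -0.02553252] 0.27394754082882916 10.000487118959427
[(0.94, array([374.6, 235.2])), (0.58, array([325.2, 228. ]))]
[(0.77, array([396.2, 155.8])), (0.63, array([396.5, 210.4]))]
```

View pics/l1.png

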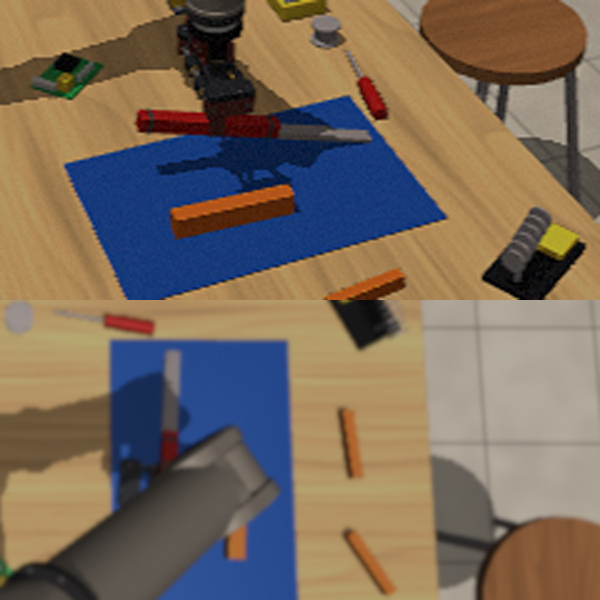

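Request:
move_arm:
  targets:
    - [[0,0,-1],0,1]
    - [[0,0,-1],0,1]
    - [[0,0,-1],0,1]
    - [[0,0,-1],0,1]
    - [[0,0,-1],0,1]
  newtons: 10

```text
time: 8.58
eef_pos: [0.5014, -0.2975, 0.1181]
tool_rot: [0.0, 0.998, -0.059, 0.0]
wrist_force: [0.3, -0.1, -7.4]
width: 0.271
gripper_force: 10.0
```

Request:
move_arm:
  targets:
    - [[0,0,0],0,1]
    - [[0,0,0],0,1]
    - [[0,0,0],0,1]
    - [[0,0,0],0,1]
  newtons: 60

```text
time: 8.92
eef_pos: [0.501, -0.2975, 0.1165]
tool_rot: [0.0, 0.998, -0.059, -0.0]
wrist_force: [-1.3, -0.0, -4.9]
width: 0.267
gripper_force: 60.0
```

Request:
move_arm:
  targets:
    - [[0,0,-1],0,1]
    - [[0,0,-1],0,1]
    - [[0,0,-1],0,1]
    - [[0,0,-1],0,1]
    - [[0,0,0],0,1]

```text
time: 9.33
eef_pos: [0.5025, -0.2983, 0.1592]
tool_rot: [0.001, 0.998, -0.059, 0.002]
wrist_force: [0.8, -1.7, -7.9]
width: 0.271
gripper_force: 60.0
```

```bash
cat > bar.py <<'E'
from h import *
from scipy.optimize import least_squares
def bar(back=.05,up=.0095,save=None,cams=("side","top")):
    "pitch (nose down +, deg) from the tip seen, grasp point known from the arm"
    s=robot.get_state(); t=s["eef_pos"]; a,b=s["tool_rot"][1:3]
    u=np.array([2*a*a-1,2*a*b,0]); g=t+[0,0,.019]
    print("t",round(s["time"],2),"tcp",np.round(t,4),"F",np.round(s["wrist_force"],1),"M",np.round(s["torque"],2),"w",round(s["width"],3),"yaw",round(np.degrees(np.arctan2(u[1],u[0])),2))
    for c in cams:
        im=robot.capture(c)
        if save: cv2.imwrite(f"pics/{save}_{c}.png",im[:,:,::-1])
        for q in robot.place_of("bar_tip",c)[:1]:
            def f(v):
                th=v[0]; ax=u*np.cos(th)+[0,0,-np.sin(th)]; n=u*np.sin(th)+[0,0,np.cos(th)]
                return (g-n*(up+.009)+ax*(.2+v[1])-0*n)
            r=least_squares(lambda v:np.r_[proj(c,f(v))[0]-q["location"],(v[1]-back)*300],[.4,back])
            print(c,round(q["p"],2),np.round(q["location"],1),"pitch",round(np.degrees(r.x[0]),1),"back",round(r.x[1],4),"tip",np.round(f(r.x),4))
E
python3 -c "
from bar import *
bar(save='b1')"
```

```text
t 9.33 tcp [ 0.5025 -0.2983  0.1592] F [ 0.8 -1.7 -7.9] M [-0.06  0.45  0.  ] w 0.271 yaw -6.74
side 0.86 [373.3 227.1] pitch 27.7 back 0.0536 tip [ 0.717  -0.3237  0.0442]
```

Request:
move_arm:
  targets:
    - [[0,0,-1],0,1]
    - [[0,0,-2],0,1]
    - [[0,0,-2],0,1]
    - [[0,0,-2],0,1]
    - [[0,0,-1],-4.2,1]

```text
time: 9.95
eef_pos: [0.5017, -0.2985, 0.2392]
tool_rot: [0.001, 1.0, -0.023, 0.001]
wrist_force: [0.4, -1.1, -8.7]
width: 0.269
gripper_force: 60.0
```

Request:
move_arm:
  targets:
    - [[0,0,0],-6,1]
    - [[0,0,0],-6,1]
    - [[0,0,0],-6,1]
    - [[0,0,0],-6,1]
    - [[0,0,0],-6,1]

```text
time: 10.37
eef_pos: [0.5008, -0.2976, 0.2369]
tool_rot: [0.0, 0.971, 0.24, -0.0]
wrist_force: [-0.5, -0.8, -9.3]
width: 0.271
gripper_force: 60.0
```

Request:
move_arm:
  targets:
    - [[0,0,0],-6,1]
    - [[0,0,0],-6,1]
    - [[0,0,0],-6,1]
    - [[0,0,0],-6,1]
    - [[0,0,0],-6,1]

```text
time: 10.78
eef_pos: [0.5008, -0.2978, 0.2369]
tool_rot: [0.0, 0.876, 0.483, -0.0]
wrist_force: [0.3, 0.0, -9.9]
width: 0.266
gripper_force: 60.0
```

Request:
move_arm:
  targets:
    - [[0,0,0],-6,1]
    - [[0,0,0],-6,1]
    - [[0,0,0],-6,1]
    - [[0,0,0],-6,1]
    - [[0,0,0],-6,1]

```text
time: 11.2
eef_pos: [0.5008, -0.298, 0.2368]
tool_rot: [0.0, 0.721, 0.693, -0.0]
wrist_force: [0.3, -0.5, -8.4]
width: 0.268
gripper_force: 60.0
```

Request:
move_arm:
  targets:
    - [[2.6,1.7,0],0,1]
    - [[2.6,1.7,0],0,1]
    - [[2.6,1.7,0],0,1]
    - [[2.6,1.7,0],0,1]
    - [[2.6,1.7,0],0,1]

```text
time: 11.62
eef_pos: [0.5924, -0.1707, 0.2369]
tool_rot: [0.0, 0.723, 0.691, -0.0]
wrist_force: [0.9, 0.7, -8.1]
width: 0.273
gripper_force: 60.0
```

Request:
move_arm:
  targets:
    - [[2.6,1.7,0],0,1]
    - [[0,0,0],0,1]
    - [[0,0,0],0,1]

```text
time: 11.87
eef_pos: [0.6112, -0.1434, 0.2362]
tool_rot: [-0.0, 0.721, 0.693, -0.0]
wrist_force: [-1.2, -1.5, -8.9]
width: 0.27
gripper_force: 60.0
```

```bash
python3 -c "
from bar import *
bar(save='b2')
print(proj('side',[[.6245,.109,.036],[.621,.157,.026]]),proj('top',[[.6245,.109,.036],[.621,.157,.026]]))
a=cv2.imread('pics/b2_side.png')[120:220,230:380];b=cv2.imread('pics/b2_top.png')[140:240,190:340]
r=lambda i:cv2.resize(i,(450,300),interpolation=cv2.INTER_CUBIC)
cv2.imwrite('pics/c2.png',np.vstack([r(a),r(b)]))
"
```

```text
t 11.87 tcp [ 0.6112 -0.1434  0.2362] F [-1.2 -1.5 -8.9] M [-0.5   0.13 -0.02] w 0.27 yaw 87.72
side 0.65 [310.6 162.6] pitch 29.4 back 0.0484 tip [0.6195 0.0638 0.1172]
top 0.85 [275.8 186.2] pitch 30.3 back 0.0505 tip [0.6194 0.0634 0.113 ]
[[305.71087594 174.12514878]
 [300.94686708 170.72911458]] [[264.67815796 187.48069785]
 [250.40564478 188.92886539]]
```

View pics/c2.png

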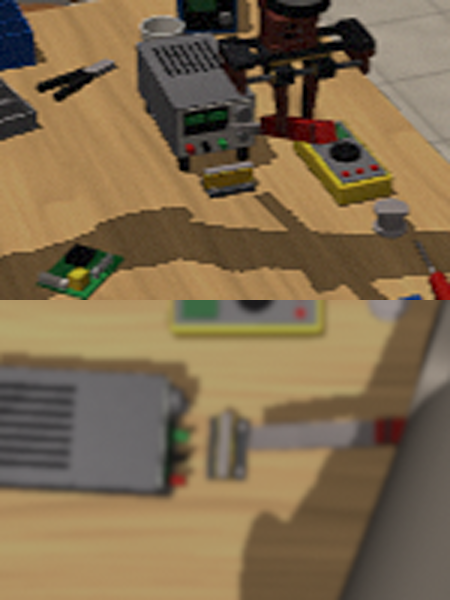

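```bash
python3 -c "
from bar import *
from scipy.ndimage import map_coordinates as mc
s=robot.get_state();t=s['eef_pos'];g=t+[0,0,.019];y=np.radians(87.6);u=np.array([np.cos(y),np.sin(y),0])
for c in ('top','side'):
  im=cv2.imread(f'pics/b2_{c}.png').astype(float).sum(2)/3
  for th in (26,27,28,29,30):
    a=np.radians(th);ax=u*np.cos(a)-[0,0,np.sin(a)];n=u*np.sin(a)+[0,0,np.cos(a)]
    L=np.arange(.17,.275,.005)
    P=proj(c,g-n*.0185+ax*L[:,None])
    print(c,th,np.round(P[16],1),*[int(v) for v in mc(im,[P[:,1],P[:,0]],order=1)])
"
```

```text
top 26 [273.6 185.2] 119 119 119 118 119 120 122 122 122 121 121 121 121 120 120 119 108 86 72 64 65
top 27 [274.5 185.4] 119 119 119 118 118 119 120 122 122 121 121 120 121 120 119 119 116 102 81 69 62
top 28 [275.4 185.6] 119 119 119 118 118 119 119 121 122 121 121 120 120 120 119 119 119 113 96 77 67
top 29 [276.3 185.8] 119 119 118 119 118 118 119 120 121 121 121 121 120 120 120 119 119 118 109 90 74
top 30 [277.2 186. ] 120 119 119 119 118 118 118 119 120 121 121 121 120 120 120 119 119 119 116 106 86
side 26 [307.9 159.9] 108 107 104 99 93 86 79 72 67 63 61 58 56 53 55 60 65 68 71 68 61
side 27 [308.1 160.9] 66 69 73 76 80 84 85 85 85 86 87 89 93 97 99 98 96 94 92 90 81
side 28 [308.2 162. ] 48 50 51 53 55 57 58 56 55 55 57 59 62 67 71 73 76 77 74 71 69
side 29 [308.4 163.1] 44 47 49 51 54 57 59 59 58 58 60 61 63 63 64 64 63 63 65 67 69
side 30 [308.6 164.1] 41 44 46 47 49 49 50 49 46 43 49 58 67 71 74 77 73 69 67 69 70
```

Request:
move_arm:
  targets:
    - [[-1,0,1],0,1]
    - [[-1,0,2],0,1]
    - [[0,0,2],0,1]
    - [[0,0,2],0,1]
    - [[0,0,2],0,1]

```text
time: 12.48
eef_pos: [0.6084, -0.1682, 0.1453]
tool_rot: [0.0, 0.723, 0.69, -0.0]
wrist_force: [-0.1, -0.3, -8.8]
width: 0.271
gripper_force: 60.0
```

Request:
move_arm:
  targets:
    - [[0,0,1],0,1]
    - [[0,0,0.6],0,1]
    - [[0,0,0.4],0,1]
    - [[0,0,0],0,1]

```text
time: 12.82
eef_pos: [0.6092, -0.1666, 0.1265]
tool_rot: [0.0, 0.723, 0.691, -0.0]
wrist_force: [-0.3, 0.4, -8.3]
width: 0.269
gripper_force: 60.0
```

Request:
move_arm:
  targets:
    - [[0,0,0.2],0,1]
    - [[0,0,0.2],0,1]
    - [[0,0,0],0,1]

```text
time: 13.07
eef_pos: [0.6096, -0.166, 0.1231]
tool_rot: [0.0, 0.723, 0.691, 0.0]
wrist_force: [0.5, -0.3, -8.7]
width: 0.264
gripper_force: 60.0
```

Request:
move_arm:
  targets:
    - [[0,0,0.2],0,1]
    - [[0,0,0],0,1]

```text
time: 13.23
eef_pos: [0.6093, -0.1659, 0.1207]
tool_rot: [0.0, 0.722, 0.691, 0.0]
wrist_force: [0.3, 1.4, -8.6]
width: 0.265
gripper_force: 60.0
```

Request:
move_arm:
  targets:
    - [[0,0,0.2],0,1]
    - [[0,0,0],0,1]

```text
time: 13.4
eef_pos: [0.6091, -0.1659, 0.1184]
tool_rot: [-0.0, 0.723, 0.691, -0.0]
wrist_force: [0.6, 0.4, -8.5]
width: 0.268
gripper_force: 60.0
```

Request:
move_arm:
  targets:
    - [[0,0,0.2],0,1]
    - [[0,0,0],0,1]

```text
time: 13.57
eef_pos: [0.6092, -0.1661, 0.1165]
tool_rot: [0.0, 0.723, 0.691, 0.0]
wrist_force: [0.8, -0.5, -7.1]
width: 0.27
gripper_force: 60.0
```

Request:
move_arm:
  targets:
    - [[0,0,0.2],0,1]
    - [[0,0,0],0,1]

```text
time: 13.73
eef_pos: [0.6094, -0.1664, 0.1148]
tool_rot: [0.0, 0.723, 0.691, 0.0]
wrist_force: [-0.3, -1.1, -5.3]
width: 0.265
gripper_force: 60.0
```

Request:
move_arm:
  targets:
    - [[0,0,0.2],0,1]
    - [[0,0,0],0,1]

```text
time: 13.9
eef_pos: [0.6095, -0.1668, 0.113]
tool_rot: [0.0, 0.723, 0.691, 0.0]
wrist_force: [-0.7, -2.1, -3.1]
width: 0.268
gripper_force: 60.0
```

Request:
move_arm:
  targets:
    - [[0,0,-0.8],0,1]
    - [[0,0,-2],0,1]
    - [[0,0,-2],0,1]
    - [[0,0,-2],0,1]
    - [[0,0,-1],0,1]

```text
time: 14.32
eef_pos: [0.6101, -0.1659, 0.1931]
tool_rot: [0.001, 0.722, 0.691, 0.001]
wrist_force: [-0.7, -0.6, -8.2]
width: 0.265
gripper_force: 60.0
```

Request:
move_arm:
  targets:
    - [[0,0,0],0,1]
    - [[0,0,0],0,1]
    - [[1.3,0,0.68],0,1]
    - [[1.3,0,0.68],0,1]
    - [[1.3,0,0.68],0,1]

```text
time: 14.73
eef_pos: [0.61, -0.1246, 0.1679]
tool_rot: [-0.001, 0.722, 0.692, -0.001]
wrist_force: [-0.1, -0.3, -9.2]
width: 0.269
gripper_force: 60.0
```

Request:
move_arm:
  targets:
    - [[1.3,0,0.68],0,1]
    - [[1.3,0,0.68],0,1]
    - [[1.3,0,0.68],0,1]
    - [[0,0,0],0,1]
    - [[0,0,0],0,1]

```text
time: 15.15
eef_pos: [0.6124, -0.0861, 0.1489]
tool_rot: [-0.001, 0.722, 0.692, -0.0]
wrist_force: [0.4, -0.7, -8.7]
width: 0.268
gripper_force: 60.0
```

```bash
python3 -c "
from bar import *
bar(save='b3')
a=cv2.imread('pics/b3_side.png')[130:205,250:370];b=cv2.imread('pics/b3_top.png')[150:225,215:335]
r=lambda i:cv2.resize(i,(480,300),interpolation=cv2.INTER_CUBIC)
cv2.imwrite('pics/c3.png',np.vstack([r(a),r(b)]))
"
```

```text
t 15.15 tcp [ 0.6124 -0.0861  0.1489] F [ 0.4 -0.7 -8.7] M [-0.51  0.    0.01] w 0.268 yaw 87.62
side 0.43 [373.5 217.4] pitch 173.9 back 0.0834 tip [ 0.6007 -0.3696  0.1563]
top 0.8 [258.2 189.2] pitch 26.8 back 0.0506 tip [0.6214 0.1289 0.0383]
```

View pics/c3.png

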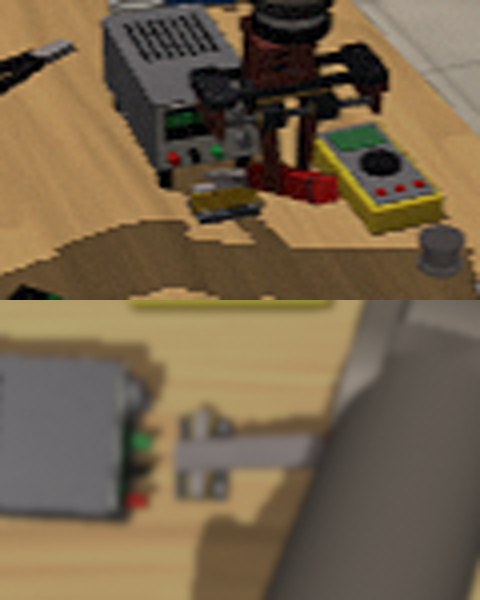

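Request:
move_arm:
  targets:
    - [[1.0,0,0.54],0,1]
    - [[1.0,0,0.54],0,1]
    - [[1.0,0,0.54],0,1]
    - [[0,0,0],0,1]

```text
time: 15.68
eef_pos: [0.6132, -0.0532, 0.1317]
tool_rot: [-0.002, 0.721, 0.693, -0.0]
wrist_force: [-1.0, 2.2, -8.6]
width: 0.271
gripper_force: 60.0
```

Request:
move_arm:
  targets:
    - [[1.0,0,0.54],0,1]
    - [[0,0,0],0,1]

```text
time: 15.85
eef_pos: [0.6141, -0.0453, 0.127]
tool_rot: [-0.001, 0.722, 0.692, -0.0]
wrist_force: [-0.2, 1.3, -9.1]
width: 0.268
gripper_force: 60.0
```

Request:
move_arm:
  targets:
    - [[0.95,0,0.5],0,1]
    - [[0,0,0],0,1]

```text
time: 16.02
eef_pos: [0.6147, -0.0362, 0.1223]
tool_rot: [-0.001, 0.722, 0.692, 0.0]
wrist_force: [-0.4, 1.8, -9.0]
width: 0.268
gripper_force: 60.0
```

Request:
move_arm:
  targets:
    - [[0,0,0],0,1]
    - [[0,0,0],0,1]
    - [[-0.2,0,0.3],0,1]
    - [[0,0,0],0,1]
  newtons: 10

```text
time: 16.35
eef_pos: [0.6147, -0.0411, 0.1201]
tool_rot: [-0.0, 0.723, 0.691, 0.0]
wrist_force: [-0.0, 2.1, -8.3]
width: 0.271
gripper_force: 10.0
```

Request:
move_arm:
  targets:
    - [[-0.45,0,0.7],0,1]
    - [[-0.45,0,0.7],0,1]
    - [[-0.45,0,0.7],0,1]

```text
time: 16.6
eef_pos: [0.6142, -0.0546, 0.0986]
tool_rot: [0.0, 0.723, 0.691, 0.0]
wrist_force: [-0.1, 2.4, -7.3]
width: 0.274
gripper_force: 10.0
```

Request:
move_arm:
  targets:
    - [[-0.32,0,0.73],0,1]
    - [[-0.32,0,0.73],0,1]
    - [[-0.32,0,0.73],0,1]
    - [[-0.32,0,0.73],0,1]
    - [[0,0,0],0,1]

```text
time: 17.02
eef_pos: [0.613, -0.0668, 0.0684]
tool_rot: [-0.001, 0.723, 0.691, -0.0]
wrist_force: [1.2, 3.3, -4.7]
width: 0.269
gripper_force: 10.0
```

```bash
python3 -c "
from bar import *
bar(save='b4')
a=cv2.imread('pics/b4_side.png')[120:220,230:390];b=cv2.imread('pics/b4_top.png')[140:240,190:350]
r=lambda i:cv2.resize(i,(480,300),interpolation=cv2.INTER_CUBIC)
cv2.imwrite('pics/c4.png',np.vstack([r(a),r(b)]))
"
```

```text
t 17.02 tcp [ 0.613  -0.0668  0.0684] F [ 1.2  3.3 -4.7] M [ 0.86 -0.31 -0.15] w 0.269 yaw 87.44
side 0.29 [344.3 177. ] pitch 24.6 back 0.0222 tip [ 0.6217  0.1273 -0.0218]
top 0.67 [243.  188.4] pitch 8.0 back 0.0508 tip [0.624  0.1787 0.0341]
```

View pics/c4.png

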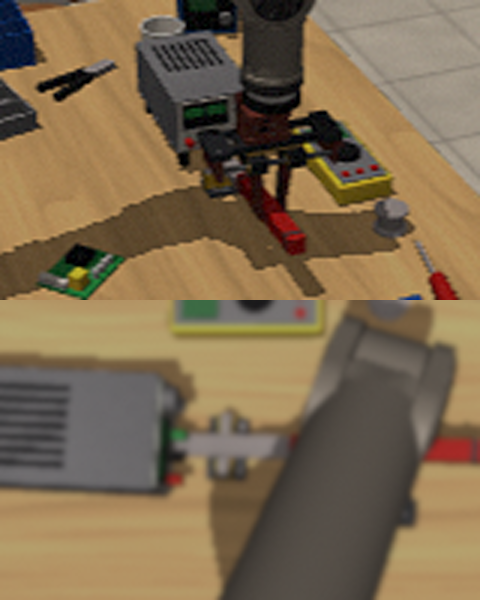

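Request:
move_arm:
  targets:
    - [[-0.19,0,0.77],0,1]
    - [[-0.19,0,0.77],0,1]
    - [[-0.19,0,0.77],0,1]
    - [[-0.19,0,0.77],0,1]

```text
time: 17.55
eef_pos: [0.6135, -0.0737, 0.0386]
tool_rot: [-0.0, 0.722, 0.691, 0.001]
wrist_force: [0.4, 7.0, -2.9]
width: 0.272
gripper_force: 10.0
```

Request:
move_arm:
  targets:
    - [[-0.05,0,0.55],0,1]
    - [[-0.05,0,0.55],0,1]
    - [[-0.05,0,0.5],0,1]
    - [[0,0,0.2],0,1]
    - [[0,0,0],0,1]

```text
time: 17.97
eef_pos: [0.6134, -0.0761, 0.0212]
tool_rot: [-0.0, 0.723, 0.691, 0.0]
wrist_force: [-1.2, 4.2, 1.9]
width: 0.276
gripper_force: 10.0
```

```bash
python3 -c "
from bar import *
bar(save='b5')
G={c:grad(cv2.imread(f'pics/b5_{c}.png')) for c in K}
print(fit(G,[(-.105,.105,-.06,.06,.111,.111)],(.629,.268,np.pi/2))[0])
"
```

```text
t 17.97 tcp [ 0.6134 -0.0761  0.0212] F [-1.2  4.2  1.9] M [ 0.85  0.25 -0.03] w 0.276 yaw 87.46
side 0.59 [302.4 164.3] pitch -6.3 back 0.0484 tip [0.6244 0.1726 0.0489]
top 0.72 [240.4 187.2] pitch -9.5 back 0.0544 tip [0.6247 0.1776 0.0639]
[   0.6261    0.2824   86.87   -273.5   ]
```

Request:
move_arm:
  targets:
    - [[0,0,0.3],0,1]
    - [[0,0,0.2],0,1]
    - [[0,0,0],0,1]

```text
time: 18.42
eef_pos: [0.6133, -0.0778, 0.0172]
tool_rot: [0.001, 0.723, 0.691, -0.0]
wrist_force: [-2.5, 2.6, 8.9]
width: 0.275
gripper_force: 10.0
```

Request:
move_arm:
  targets:
    - [[0,0,0.2],0,1]
    - [[0,0,0],0,1]
    - [[0,0,0],0,1]

```text
time: 18.67
eef_pos: [0.6133, -0.0781, 0.0154]
tool_rot: [0.001, 0.723, 0.691, -0.0]
wrist_force: [-3.4, 0.9, 10.6]
width: 0.271
gripper_force: 10.0
```

Request:
move_arm:
  targets:
    - [[0,0,-0.2],0,1]
    - [[0,0,0],0,0.6]
    - [[0,0,0],0,0.5]
    - [[0,0,0],0,0.4]
    - [[0,0,0],0,0.3]

```text
time: 19.08
eef_pos: [0.6133, -0.0763, 0.0161]
tool_rot: [0.0, 0.723, 0.691, -0.0]
wrist_force: [-0.6, -0.2, -0.1]
width: 0.538
gripper_force: 0.0
```

Request:
move_arm:
  targets:
    - [[0,0,0],0,0.3]
    - [[0,0,0],0,0.3]
    - [[0,0,-1],0,0.3]
    - [[0,0,-2],0,0.3]
    - [[0,0,-3],0,0.3]

```text
time: 19.5
eef_pos: [0.6114, -0.0757, 0.0753]
tool_rot: [-0.002, 0.723, 0.691, -0.002]
wrist_force: [-0.4, -0.6, 0.4]
width: 0.699
gripper_force: 0.0
```

Request:
move_arm:
  targets:
    - [[0,0,-4],0,0.1]
    - [[0,0,-4],0,0]
    - [[-3,0,-4],0,0]
    - [[-4,0,0],0,0]
    - [[-4,0,0],0,0]

```text
time: 19.92
eef_pos: [0.6105, -0.1809, 0.1934]
tool_rot: [0.002, 0.721, 0.693, 0.002]
wrist_force: [0.4, -0.5, -1.2]
width: 0.993
gripper_force: 0.0
```

```bash
python3 -c "
from bar import *
a=robot.capture('side');b=robot.capture('top')
for c,i in(('side',a),('top',b)): cv2.imwrite(f'pics/b6_{c}.png',i[:,:,::-1])
print(robot.get_state()['eef_pos'],robot.get_state()['wrist_force'])
r=lambda i:cv2.resize(i[:,:,::-1],(480,300),interpolation=cv2.INTER_CUBIC)
cv2.imwrite('pics/c6.png',np.vstack([r(a[120:220,230:390]),r(b[140:240,180:340])]))
"
```

```text
[ 0.6067576  -0.19003875  0.1919446 ] [-0.35145988 -1.005307   -0.17280122]
```

View pics/c6.png

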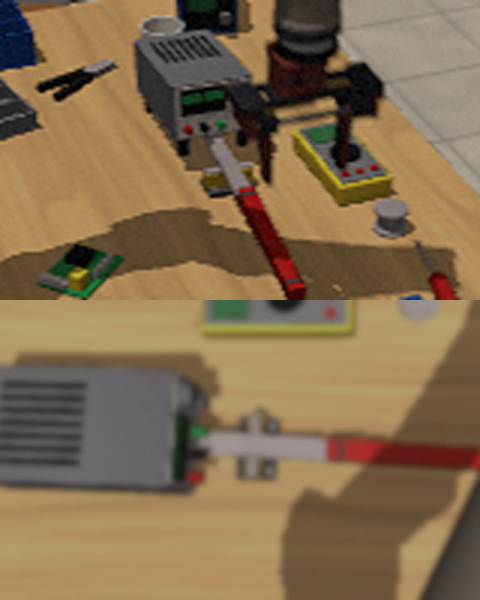

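Request:
move_arm:
  targets:
    - [[-2.9,-2.3,0],0,0]
    - [[-2.9,-2.3,0],0,0]
    - [[-2.9,-2.3,0],0,0]
    - [[-2.9,-2.3,0],0,0]
    - [[-2.9,-2.3,0],0,0]

```text
time: 20.43
eef_pos: [0.486, -0.3214, 0.1901]
tool_rot: [0.0, 0.723, 0.691, 0.0]
wrist_force: [0.6, -0.6, -0.1]
width: 0.998
gripper_force: 0.0
```

Request:
move_arm:
  targets:
    - [[-2.9,-2.3,0],0,0]
    - [[-2.9,-2.3,0],0,0]
    - [[-2.9,-2.3,0],0,0]
    - [[0,0,0],7,0]
    - [[0,0,0],7,0]

```text
time: 20.85
eef_pos: [0.4117, -0.407, 0.1905]
tool_rot: [0.0, 0.805, 0.593, -0.0]
wrist_force: [1.6, 0.7, -0.5]
width: 0.998
gripper_force: 0.0
```

Request:
move_arm:
  targets:
    - [[0,0,0],7,0]
    - [[0,0,0],7,0]
    - [[0,0,0],7,0]
    - [[0,0,0],7,0]
    - [[0,0,0],7,0]

```text
time: 21.27
eef_pos: [0.4145, -0.4041, 0.19]
tool_rot: [-0.0, 0.945, 0.327, 0.0]
wrist_force: [-0.0, -0.2, 0.4]
width: 1.001
gripper_force: 0.0
```

Request:
move_arm:
  targets:
    - [[0,0,0],7,0]
    - [[0,0,0],7,0]
    - [[0,0,0],7,0]
    - [[0,0,0],7,0]
    - [[0,0,0],7,0]

```text
time: 21.68
eef_pos: [0.4147, -0.404, 0.19]
tool_rot: [-0.0, 1.0, 0.027, 0.0]
wrist_force: [0.5, 0.1, -0.7]
width: 1.003
gripper_force: 0.0
```

Request:
move_arm:
  targets:
    - [[0,0,0],7,0]
    - [[0,0,0],0,0]

```text
time: 21.85
eef_pos: [0.4147, -0.4039, 0.1897]
tool_rot: [-0.0, 0.999, -0.033, -0.0]
wrist_force: [-0.5, -0.2, -0.3]
width: 1.002
gripper_force: 0.0
```

```bash
python3 -c "
from h import *
s=robot.get_state();a,b=s['tool_rot'][1:3];t=s['eef_pos'];yw=np.arctan2(2*a*b,2*a*a-1);u=np.array([np.cos(yw),np.sin(yw)]);w=np.array([u[1],-u[0]])
print(t,np.degrees(yw))
d=np.array([.414,-.4156])-t[:2];print('x',d@u,'y',d@w)
# supply tilted fit from b6 (arm clear of it): pitch about rear-foot edge
from scipy.optimize import differential_evolution as de
from scipy.ndimage import map_coordinates as mc
G={c:grad(cv2.imread(f'pics/b6_{c}.png')) for c in K}
def pts(v):
    x,y,yw,th=v; B=np.array([[-.105,-.06,.111],[-.105,.06,.111],[.105,.06,.111],[.105,-.06,.111]])
    px=.094;X=px+(B[:,0]-px)*np.cos(th)+B[:,2]*np.sin(th);Z=-(B[:,0]-px)*np.sin(th)+B[:,2]*np.cos(th)
    return np.c_[x+np.cos(yw)*X-np.sin(yw)*B[:,1],y+np.sin(yw)*X+np.cos(yw)*B[:,1],Z]
def cost(v,cams):
    t=0
    for c in cams:
        h=proj(c,pts(v));p=np.vstack([np.linspace(h[i-1],h[i],60) for i in range(4)]);t-=mc(G[c],[p[:,1],p[:,0]],order=1).mean()
    return t
for cams in(['top'],['side'],['top','side']):
    r=de(cost,[(.60,.65),(.24,.30),(1.45,1.6),(.06,.18)],args=(cams,),seed=1,popsize=20,maxiter=80);print(cams,r.x,r.fun)
"
```

```text
[ 0.41473744 -0.40394371  0.18969662] -3.7545413916655686
x 2.742518822756439e-05 y 0.011679561168809055
['top'] [0.62522411 0.27254327 1.51354264 0.0691341 ] -285.2552795410156
['side'] [0.6310012  0.25848774 1.53320525 0.10397302] -431.99822998046875
['top', 'side'] [0.63255848 0.27041617 1.53818846 0.07997544] -646.8456
```

Request:
move_arm:
  targets:
    - [[0,1.2,2],0,0]
    - [[0,0,4],0,0]
    - [[0,0,4],0,0]
    - [[0,0,4],0,0]
    - [[0,0,2.2],0,0]

```text
time: 22.27
eef_pos: [0.4127, -0.4143, 0.024]
tool_rot: [-0.002, 1.0, -0.029, -0.001]
wrist_force: [-0.4, 1.1, 1.0]
width: 1.004
gripper_force: 0.0
```

Request:
move_arm:
  targets:
    - [[0,0,1.2],0,0]
    - [[0,0,0.7],0,0]
    - [[0,0,0],0,1]
    - [[0,0,0],0,1]
    - [[0,0,0],0,1]
  newtons: 40

```text
time: 22.68
eef_pos: [0.4147, -0.4174, 0.0103]
tool_rot: [0.001, 1.0, -0.031, 0.001]
wrist_force: [0.5, 0.1, 0.0]
width: 0.812
gripper_force: 0.0
```

Request:
move_arm:
  targets:
    - [[0,0,0],0,1]
    - [[0,0,0],0,1]
    - [[0,0,0],0,1]
    - [[0,0,0],0,1]
    - [[0,0,0],0,1]

```text
time: 23.1
eef_pos: [0.4138, -0.4165, 0.0088]
tool_rot: [0.0, 1.0, -0.031, 0.0]
wrist_force: [-0.4, -0.2, -0.2]
width: 0.433
gripper_force: 0.0
```

Request:
move_arm:
  targets:
    - [[0,0,0],0,1]
    - [[0,0,0],0,1]
    - [[0,0,0],0,1]

```text
time: 23.35
eef_pos: [0.4137, -0.4164, 0.0086]
tool_rot: [-0.0, 1.0, -0.031, -0.0]
wrist_force: [0.5, 0.2, 1.3]
width: 0.293
gripper_force: 39.9
```

Request:
move_arm:
  targets:
    - [[0,0,-2],0,1]
    - [[0,0,-4],0,1]
    - [[0,0,-4],0,1]
    - [[0,0,-4],0,1]
    - [[0,0,-4],0,1]

```text
time: 23.77
eef_pos: [0.413, -0.4162, 0.19]
tool_rot: [-0.0, 1.0, -0.031, -0.001]
wrist_force: [1.4, -0.1, -2.4]
width: 0.293
gripper_force: 39.9
```

Request:
move_arm:
  targets:
    - [[0.33,-3.7,0],0,1]
    - [[0.33,-3.7,0],0,1]
    - [[0.33,-3.7,0],0,1]
    - [[0.33,-3.7,0],0,1]
    - [[0.33,-3.7,0],0,1]

```text
time: 24.18
eef_pos: [0.4412, -0.2311, 0.1883]
tool_rot: [-0.0, 1.0, -0.031, -0.0]
wrist_force: [0.6, 0.2, -0.7]
width: 0.3
gripper_force: 39.9
```

Request:
move_arm:
  targets:
    - [[0.33,-3.7,0],0,1]
    - [[0.33,-3.7,0],0,1]
    - [[0.33,-3.7,0],0,1]
    - [[0.33,-3.7,0],0,1]
    - [[0.33,-3.7,0],0,1]

```text
time: 24.6
eef_pos: [0.469, -0.0473, 0.1885]
tool_rot: [-0.0, 1.0, -0.031, -0.0]
wrist_force: [0.9, 0.4, -1.5]
width: 0.296
gripper_force: 39.9
```

Request:
move_arm:
  targets:
    - [[-1.2,-3.4,0],0,1]
    - [[-1.2,-3.4,0],0,1]
    - [[-1.2,-3.4,0],0,1]
    - [[-1.2,-3.4,0],0,1]
    - [[-1.2,-3.4,0],0,1]

```text
time: 25.02
eef_pos: [0.4189, 0.1257, 0.1885]
tool_rot: [-0.0, 1.0, -0.031, -0.0]
wrist_force: [1.0, 0.7, -0.2]
width: 0.293
gripper_force: 39.9
```

Request:
move_arm:
  targets:
    - [[-1.2,-3.4,0],0,1]
    - [[-1.2,-3.4,0],0,1]
    - [[-1.2,-3.4,0],0,1]
    - [[0,0,0],0,1]
    - [[0,0,0],0,1]

```text
time: 25.43
eef_pos: [0.3896, 0.2298, 0.1883]
tool_rot: [0.001, 1.0, -0.029, -0.0]
wrist_force: [-0.5, -1.1, -0.7]
width: 0.294
gripper_force: 39.9
```

```bash
python3 -c "
from h import *
s=robot.get_state();a,b=s['tool_rot'][1:3];t=s['eef_pos'];print(t,np.degrees(np.arctan2(2*a*b,2*a*a-1)),s['width'],s['wrist_force'])
a=robot.capture('side');b=robot.capture('top')
r=lambda i:cv2.resize(i[:,:,::-1],(480,300),interpolation=cv2.INTER_CUBIC)
cv2.imwrite('pics/c7.png',np.vstack([r(a[100:225,200:400]),r(b[140:265,170:370])]))
z=t[2]+.03
print(robot.regions_of('riser_mid','top')[0]['p'],[ (q['p'],rect('top',q['pixels'],z)) for q in robot.regions_of('riser_mid','top')])
"
```

```text
[0.3896039  0.22976451 0.18831602] -3.2706921989527316 0.2940750811000853 [-0.54623262 -1.1126378  -0.68500794]
0.77 [(0.77, array([482.6, 218.6, 122.6,  35.5,  -4. ])), (0.69, array([ 403.9, -539.1,   94.1,   19.7,   32. ])), (0.51, array([ 563.5, -521.7,   89.2,   17.6,    5.9])), (0.27, array([738.6,  61.6, 146.2,  74.6, -89.9]))]
```

View pics/c7.png

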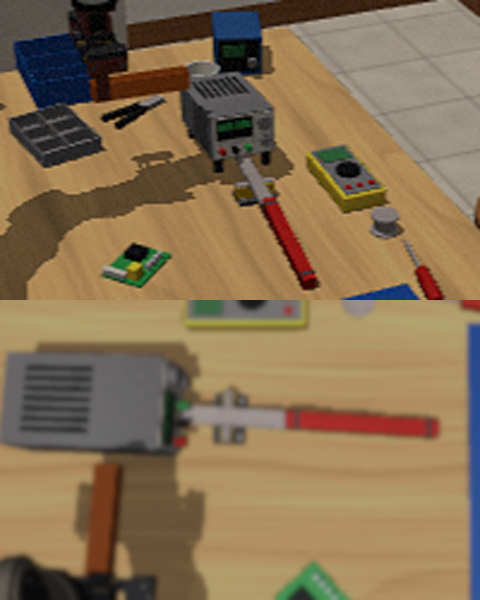

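Request:
move_arm:
  targets:
    - [[0,0,4],0,1]
    - [[0,0,4],0,1]
    - [[0,0,4],0,1]
    - [[0,0,3],0,1]
    - [[0,0,1.5],0,1]

```text
time: 26.05
eef_pos: [0.3893, 0.2257, 0.0207]
tool_rot: [0.001, 0.999, -0.032, -0.002]
wrist_force: [0.1, -0.1, 0.6]
width: 0.292
gripper_force: 39.9
```

Request:
move_arm:
  targets:
    - [[0,0,1],0,1]
    - [[0,0,0.5],0,1]
    - [[0,0,0],0,1]
    - [[0,0,0],0,1]

```text
time: 26.38
eef_pos: [0.3911, 0.2276, 0.0091]
tool_rot: [-0.0, 0.999, -0.032, 0.0]
wrist_force: [-0.2, -0.7, -1.9]
width: 0.298
gripper_force: 39.9
```

Request:
move_arm:
  targets:
    - [[0.5,0,0],0,1]
    - [[1.3,0,0],0,1]
    - [[1.3,0,0],0,1]
    - [[1.3,0,0],0,1]
    - [[0,0,0],0,1]

```text
time: 26.8
eef_pos: [0.4389, 0.2256, 0.0096]
tool_rot: [-0.0, 1.0, -0.031, 0.002]
wrist_force: [0.1, 0.3, -1.3]
width: 0.294
gripper_force: 39.9
```

Request:
move_arm:
  targets:
    - [[1.3,0,0.1],0,1]
    - [[1.3,0,0.1],0,1]
    - [[1.3,0,0],0,1]
    - [[0,0,0],0,1]

```text
time: 27.13
eef_pos: [0.4763, 0.2228, 0.0071]
tool_rot: [-0.0, 1.0, -0.031, 0.002]
wrist_force: [-0.1, 0.1, -0.8]
width: 0.289
gripper_force: 39.9
```

Request:
move_arm:
  targets:
    - [[1.3,0,0],0,1]
    - [[1.3,0,0],0,1]
    - [[1.3,0,0],0,1]
    - [[0,0,0],0,1]
    - [[0,0,0.2],0,1]

```text
time: 27.55
eef_pos: [0.5126, 0.2205, 0.0053]
tool_rot: [-0.0, 1.0, -0.031, 0.0]
wrist_force: [-8.2, -1.3, 46.1]
width: 0.29
gripper_force: 40.0
```

```bash
python3 -c "
from h import *
s=robot.get_state();print(s['eef_pos'],s['wrist_force'],s['torque'])
for c in K:
  cv2.imwrite(f'pics/b8_{c}.png',robot.capture(c)[:,:,::-1])
  print(c,[(round(q['p'],2),np.round(q['location'],1)) for n in('riser_mid','bar_tip','supply') for q in robot.place_of(n,c)[:1]])
G={c:grad(cv2.imread(f'pics/b8_{c}.png')) for c in K}
print(fit(G,[(-.105,.105,-.06,.06,.111,.111)],(.629,.278,np.pi/2))[0])
"
```

```text
[0.51264074 0.22050552 0.00534805] [-8.18733502 -1.26605657 46.09508191] [-0.07592876  1.72404563  0.09365021]
side [(0.67, array([291.2, 166.3])), (0.96, array([301. , 162.4])), (0.89, array([290.2, 160.9]))]
top [(0.85, array([494.6, 261.1])), (0.86, array([242.9, 185.7])), (0.86, array([217.2, 187.1]))]
[   0.6478    0.2815   90.15   -207.7   ]
```

Request:
move_arm:
  targets:
    - [[0,0,-0.15],0,1]
    - [[0,0,0],0,1]

```text
time: 28.12
eef_pos: [0.5109, 0.2209, 0.0061]
tool_rot: [-0.0, 1.0, -0.031, -0.001]
wrist_force: [-0.3, 0.1, -1.5]
width: 0.292
gripper_force: 40.0
```

Request:
move_arm:
  targets:
    - [[0.4,0,0],0,1]
    - [[0.5,0,0],0,1]
    - [[0,0,0],0,1]

```text
time: 28.37
eef_pos: [0.522, 0.2201, 0.0061]
tool_rot: [0.0, 1.0, -0.031, 0.0]
wrist_force: [-0.4, 0.2, -0.9]
width: 0.297
gripper_force: 40.0
```

Request:
move_arm:
  targets:
    - [[0,0,0],0,0.6]
    - [[0,0,0],0,0.55]
    - [[0,0,0],0,0.5]
    - [[0,0,0],0,0.5]
    - [[0,0,0],0,0.5]

```text
time: 28.78
eef_pos: [0.5211, 0.2201, 0.0061]
tool_rot: [-0.0, 1.0, -0.031, -0.0]
wrist_force: [-0.0, 0.2, -0.4]
width: 0.5
gripper_force: 0.0
```

Request:
move_arm:
  targets:
    - [[-2,0,0],0,0.5]
    - [[-3,0,0],0,0.4]
    - [[-3,0,-1],0,0.3]
    - [[-2,0,-4],0,0]
    - [[0,0,-4],0,0]

```text
time: 29.2
eef_pos: [0.4167, 0.2251, 0.092]
tool_rot: [0.002, 1.0, -0.03, -0.004]
wrist_force: [0.6, 1.0, -0.8]
width: 0.762
gripper_force: 0.0
```

Request:
move_arm:
  targets:
    - [[0,0,-4],0,0]
    - [[0,0,-4],0,0]
    - [[0,0,-2],0,0]

```text
time: 29.45
eef_pos: [0.4241, 0.2263, 0.1969]
tool_rot: [-0.001, 1.0, -0.031, 0.001]
wrist_force: [1.5, 0.2, 0.4]
width: 0.977
gripper_force: 0.0
```

```bash
python3 -c "
from h import *
s=robot.get_state();print(s['eef_pos'],s['wrist_force'])
a=robot.capture('side');b=robot.capture('top')
for c in K:
  print(c,[(n,round(q['p'],2),np.round(q['location'],1),rect(c,q['pixels'],.017)) for n in('riser_mid',) for q in robot.regions_of(n,c)[:3]])
cv2.imwrite('pics/b9_side.png',a[:,:,::-1]);cv2.imwrite('pics/b9_top.png',b[:,:,::-1])
h=cv2.cvtColor(b,cv2.COLOR_RGB2HSV);m=cv2.inRange(h,(5,150,40),(16,255,255));m[:170]=0;m[230:]=0;m[:,:180]=0;m[:,260:]=0
p=np.argwhere(m);print(len(p));
if len(p):
  print(p.min(0),p.max(0));print('near end',plane('top',[p[:,1].mean(),p[:,0].max()],.034))
r=lambda i:cv2.resize(i[:,:,::-1],(480,300),interpolation=cv2.INTER_CUBIC)
cv2.imwrite('pics/c9.png',np.vstack([r(a[110:210,220:380]),r(b[140:240,170:330])]))
"
```

```text
[0.42412863 0.22625666 0.19691519] [1.54133792 0.15353216 0.40531497]
side [('riser_mid', 0.69, array([374.2, 298.4]), array([ 578.8, -620.9,  120.9,   38.4,    9.9])), ('riser_mid', 0.53, array([323.7, 316.9]), array([ 391.8, -640.3,  125.8,   30.9,   34.4])), ('riser_mid', 0.52, array([283.1, 169.5]), array([543.8, 214.1,  78.8,  76.3,  -5.1]))]
top [('riser_mid', 0.63, array([228.7, 210.2]), array([5.412e+02, 2.199e+02, 6.210e+01, 3.260e+01, 2.000e-01])), ('riser_mid', 0.58, array([485.8, 202.8]), array([ 584.9, -608.2,  112.7,   27.5,    5.6])), ('riser_mid', 0.54, array([497.1, 259.1]), array([ 394. , -630.7,  119.4,   26.6,   33.2]))]
216
[197 225] [224 247]
near end [0.50620409 0.21601621 0.034     ]
```

View pics/c9.png

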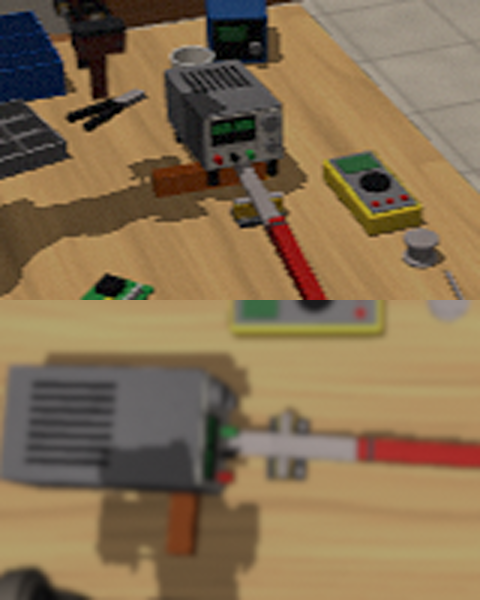

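Request:
move_arm:
  targets:
    - [[2.3,3.24,0],0,0]
    - [[2.3,3.24,0],0,0]
    - [[2.3,3.24,0],0,0]
    - [[2.3,3.24,0],0,0]
    - [[2.3,3.24,0],0,0]

```text
time: 30.07
eef_pos: [0.527, 0.0557, 0.1914]
tool_rot: [0.0, 1.0, -0.031, -0.002]
wrist_force: [-0.5, 0.1, -0.2]
width: 0.996
gripper_force: 0.0
```

Request:
move_arm:
  targets:
    - [[2.3,3.24,0],0,0]
    - [[2.3,3.24,0],0,0]
    - [[2.3,3.24,0],0,0]
    - [[2.3,3.24,0],0,0]
    - [[0,0,0],-7,0]

```text
time: 30.48
eef_pos: [0.612, -0.0866, 0.1914]
tool_rot: [0.003, 1.0, 0.025, -0.001]
wrist_force: [-0.8, 0.1, 0.2]
width: 1.003
gripper_force: 0.0
```

Request:
move_arm:
  targets:
    - [[0,0,0],-7,0]
    - [[0,0,0],-7,0]
    - [[0,0,0],-7,0]
    - [[0,0,0],-7,0]
    - [[0,0,0],-7,0]

```text
time: 30.9
eef_pos: [0.61, -0.0777, 0.1908]
tool_rot: [-0.001, 0.943, 0.332, -0.002]
wrist_force: [-0.0, 0.2, 0.0]
width: 1.001
gripper_force: 0.0
```

Request:
move_arm:
  targets:
    - [[0,0,0],-7,0]
    - [[0,0,0],-7,0]
    - [[0,0,0],-7,0]
    - [[0,0,0],-7,0]
    - [[0,0,0],-7,0]

```text
time: 31.32
eef_pos: [0.61, -0.0775, 0.1908]
tool_rot: [-0.002, 0.8, 0.6, -0.001]
wrist_force: [-1.0, 0.0, 0.9]
width: 1.001
gripper_force: 0.0
```

Request:
move_arm:
  targets:
    - [[0,0,0],-7,0]
    - [[0,0,0],-7,0]
    - [[0,0,0],0,0]

```text
time: 31.57
eef_pos: [0.61, -0.0777, 0.1911]
tool_rot: [-0.002, 0.721, 0.693, -0.001]
wrist_force: [0.0, -0.9, -0.6]
width: 0.999
gripper_force: 0.0
```

```bash
python3 -c "
from h import *
s=robot.get_state();a,b=s['tool_rot'][1:3];t=s['eef_pos'];yw=np.arctan2(2*a*b,2*a*a-1);u=np.array([np.cos(yw),np.sin(yw)]);w=np.array([u[1],-u[0]])
print(t,np.degrees(yw))
d=np.array([.6133,-.0763])-t[:2];print('x',d@u,'y',d@w)
"
```

```text
[ 0.61002908 -0.07766912  0.19107865] 87.68057119583416
x 0.0015003754247886383 y 0.003212826239555147
```

Descend 17.5 cm, close at 10 N.

Request:
move_arm:
  targets:
    - [[0.1,0.3,4],0,0]
    - [[0,0,4],0,0]
    - [[0,0,4],0,0]
    - [[0,0,3],0,0]
    - [[0,0,1.5],0,0]

```text
time: 31.98
eef_pos: [0.6103, -0.0763, 0.0225]
tool_rot: [-0.003, 0.724, 0.69, -0.003]
wrist_force: [-0.0, 0.2, 0.2]
width: 0.996
gripper_force: 0.0
```

Request:
move_arm:
  targets:
    - [[0,0,0.9],0,0]
    - [[0,0,0],0,0.6]
    - [[0,0,0],0,1]
    - [[0,0,0],0,1]
    - [[0,0,0],0,1]
  newtons: 10

```text
time: 32.4
eef_pos: [0.6155, -0.0769, 0.0207]
tool_rot: [0.001, 0.723, 0.691, 0.001]
wrist_force: [0.5, -0.5, 0.1]
width: 0.735
gripper_force: 0.0
```

Request:
move_arm:
  targets:
    - [[0,0,0],0,1]
    - [[0,0,0],0,1]
    - [[0,0,0],0,1]
    - [[0,0,0],0,1]
    - [[0,0,0],0,1]

```text
time: 32.82
eef_pos: [0.6145, -0.0767, 0.0195]
tool_rot: [0.0, 0.723, 0.691, 0.0]
wrist_force: [0.1, -1.6, -0.2]
width: 0.359
gripper_force: 0.0
```

Request:
move_arm:
  targets:
    - [[0,0,0],0,1]
    - [[0,0,0],0,1]
    - [[0,0,0],0,1]

```text
time: 33.07
eef_pos: [0.614, -0.0767, 0.0194]
tool_rot: [-0.0, 0.723, 0.691, -0.0]
wrist_force: [-1.7, 0.2, 2.3]
width: 0.274
gripper_force: 10.0
```

Request:
move_arm:
  targets:
    - [[0,0,0],0,0.6]
    - [[0,0,0],0,0.6]
    - [[0,0,0.4],0,0.6]
    - [[0,0,0],0,1]
    - [[0,0,0],0,1]

```text
time: 33.48
eef_pos: [0.6143, -0.0767, 0.015]
tool_rot: [-0.0, 0.723, 0.691, -0.0]
wrist_force: [0.5, 0.9, -0.9]
width: 0.284
gripper_force: 0.0
```

Request:
move_arm:
  targets:
    - [[0,0,0],0,1]
    - [[0,0,0],0,1]
    - [[0,0,0],0,1]
    - [[0,0,0],0,1]
    - [[0,0,0],0,1]

```text
time: 33.9
eef_pos: [0.614, -0.0767, 0.0151]
tool_rot: [-0.0, 0.723, 0.691, -0.0]
wrist_force: [-0.8, -0.4, -3.7]
width: 0.27
gripper_force: 10.0
```

Request:
move_arm:
  targets:
    - [[0.05,0,-0.55],0,1]
    - [[0.05,0,-0.55],0,1]
    - [[0.05,0,-0.55],0,1]
    - [[0.05,0,-0.55],0,1]
    - [[0,0,0],0,1]

```text
time: 34.32
eef_pos: [0.6151, -0.0753, 0.0389]
tool_rot: [0.001, 0.723, 0.691, 0.0]
wrist_force: [-2.2, -3.9, -2.5]
width: 0.273
gripper_force: 10.0
```

Request:
move_arm:
  targets:
    - [[0.2,0,-0.77],0,1]
    - [[0.2,0,-0.77],0,1]
    - [[0.2,0,-0.77],0,1]
    - [[0.2,0,-0.77],0,1]
    - [[0,0,0],0,1]

```text
time: 34.73
eef_pos: [0.6157, -0.0652, 0.0695]
tool_rot: [0.0, 0.722, 0.692, 0.001]
wrist_force: [-0.5, -0.5, -6.2]
width: 0.27
gripper_force: 10.0
```

Request:
move_arm:
  targets:
    - [[0.25,0,-0.6],0,1]
    - [[0.25,0,-0.6],0,1]
    - [[0.25,0,-0.6],0,1]
    - [[0.25,0,-0.6],0,1]
    - [[0,0,0],0,1]

```text
time: 35.15
eef_pos: [0.616, -0.0557, 0.0934]
tool_rot: [0.0, 0.722, 0.692, 0.001]
wrist_force: [0.4, 0.1, -7.3]
width: 0.272
gripper_force: 10.0
```

```bash
python3 -c "
from bar import *
bar(save='b10')
G={c:grad(cv2.imread(f'pics/b10_{c}.png')) for c in K}
print(fit(G,[(-.105,.105,-.06,.06,.111,.111)],(.629,.272,np.pi/2))[0])
"
```

```text
t 35.15 tcp [ 0.616  -0.0557  0.0934] F [ 0.4  0.1 -7.3] M [-0.07  0.27  0.15] w 0.272 yaw 87.54
side 0.77 [300.  171.1] pitch 19.1 back 0.0504 tip [0.6259 0.1747 0.0132]
top 0.69 [271.9 142.4] pitch 31.9 back 0.0225 tip [ 0.6237  0.1232 -0.0209]
[ 6.249e-01  2.719e-01  8.703e+01 -2.735e+02]
```

Request:
move_arm:
  targets:
    - [[0,0,0],0,1]
    - [[0,0,0],0,1]
    - [[0,0,0],0,1]
    - [[-0.5,0,-0.17],0,1]
    - [[-0.9,0,-0.3],0,1]
  newtons: 60

```text
time: 35.77
eef_pos: [0.6144, -0.0695, 0.0963]
tool_rot: [-0.001, 0.722, 0.692, -0.0]
wrist_force: [-0.5, 2.0, -7.6]
width: 0.271
gripper_force: 60.0
```

Request:
move_arm:
  targets:
    - [[-1,0,-0.33],0,1]
    - [[-1,0,-0.33],0,1]
    - [[-1.2,0,-0.4],0,1]
    - [[-1.5,0,-0.6],0,1]
    - [[-2,0,-1],0,1]

```text
time: 36.18
eef_pos: [0.6108, -0.1389, 0.1231]
tool_rot: [-0.001, 0.722, 0.692, -0.001]
wrist_force: [0.2, 0.9, -8.9]
width: 0.267
gripper_force: 60.0
```

Request:
move_arm:
  targets:
    - [[-3,0,-1.5],0,1]
    - [[-3,0,-2],0,1]
    - [[-3,0,-2],0,1]
    - [[-2,0,-2],0,1]
    - [[0,0,0],0,1]

```text
time: 36.6
eef_pos: [0.6059, -0.2593, 0.2042]
tool_rot: [0.006, 0.726, 0.687, -0.001]
wrist_force: [1.1, -2.7, -8.0]
width: 0.266
gripper_force: 60.0
```

```bash
python3 -c "
from bar import *
bar(save='b11')
G={c:grad(cv2.imread(f'pics/b11_{c}.png')) for c in K}
print(fit(G,[(-.105,.105,-.06,.06,.111,.111)],(.629,.272,np.pi/2)))
print([(np.round(q['p'],2),np.round(q['location'])) for q in robot.regions_of('riser_mid','top')])
"
```

```text
t 36.6 tcp [ 0.6059 -0.2593  0.2042] F [ 1.1 -2.7 -8. ] M [-0.95 -0.06 -0.04] w 0.266 yaw 86.86
side 0.59 [318.3 175.7] pitch 21.7 back 0.0493 tip [ 0.6182 -0.0349  0.1138]
top 0.66 [300.  185.9] pitch 11.7 back 0.0538 tip [ 0.6193 -0.015   0.1535]
[array([   0.6249,    0.2718,   87.03  , -270.    ]), array([ 6.324e-01,  2.698e-01,  8.765e+01, -3.980e+02]), array([ 6.327e-01,  2.716e-01,  8.788e+01, -6.316e+02])]
[(np.float64(0.82), array([498., 260.])), (np.float64(0.68), array([486., 204.])), (np.float64(0.48), array([230., 214.])), (np.float64(0.31), array([304., 266.]))]
```

Request:
move_arm:
  targets:
    - [[-2.65,-2.8,0],0,1]
    - [[-2.65,-2.8,0],0,1]
    - [[-2.65,-2.8,0],0,1]
    - [[-2.65,-2.8,0],0,1]
    - [[0,0,0],3,1]

```text
time: 37.27
eef_pos: [0.4809, -0.3556, 0.1983]
tool_rot: [-0.001, 0.744, 0.668, -0.003]
wrist_force: [-1.2, -2.8, -8.4]
width: 0.274
gripper_force: 60.0
```

Request:
move_arm:
  targets:
    - [[0,0,0],6,1]
    - [[0,0,0],6,1]
    - [[0,0,0],6,1]
    - [[0,0,0],6,1]
    - [[0,0,0],6,1]

```text
time: 37.68
eef_pos: [0.4903, -0.3471, 0.1976]
tool_rot: [-0.001, 0.89, 0.456, -0.0]
wrist_force: [-1.0, 0.3, -9.4]
width: 0.271
gripper_force: 60.0
```

Request:
move_arm:
  targets:
    - [[0,0,0],6,1]
    - [[0,0,0],6,1]
    - [[0,0,0],6,1]
    - [[0,0,0],6,1]
    - [[0,0,0],6,1]

```text
time: 38.1
eef_pos: [0.4903, -0.3468, 0.1975]
tool_rot: [-0.001, 0.978, 0.211, -0.001]
wrist_force: [-0.3, 0.2, -8.6]
width: 0.269
gripper_force: 60.0
```

Request:
move_arm:
  targets:
    - [[0,0,0],6,1]
    - [[0,0,0],6,1]
    - [[0,0,0],6,1]
    - [[0,0,0],6,1]
    - [[0,0,1.5],0,1]

```text
time: 38.52
eef_pos: [0.4919, -0.3483, 0.1847]
tool_rot: [0.001, 1.0, 0.002, 0.001]
wrist_force: [0.9, -0.4, -8.4]
width: 0.273
gripper_force: 60.0
```

Request:
move_arm:
  targets:
    - [[0,0,2],0,1]
    - [[0,0,2],0,1]
    - [[0,0,2],0,1]
    - [[0,0,1],0,1]
    - [[0,0,0],0,1]

```text
time: 38.93
eef_pos: [0.4891, -0.3459, 0.1105]
tool_rot: [-0.002, 1.0, 0.005, -0.003]
wrist_force: [-0.2, 1.4, -8.0]
width: 0.269
gripper_force: 60.0
```

Request:
move_arm:
  targets:
    - [[0,0,0.7],0,1]
    - [[0,0,0.7],0,1]
    - [[0,0,0.5],0,1]
    - [[0,0,0],0,1]

```text
time: 39.27
eef_pos: [0.4901, -0.3481, 0.0938]
tool_rot: [-0.0, 1.0, 0.004, -0.0]
wrist_force: [-1.2, 1.5, -9.1]
width: 0.267
gripper_force: 60.0
```

Request:
move_arm:
  targets:
    - [[0,0,0],0,1]
    - [[0,0,0],0,1]
    - [[0,0,0.8],0,1]
    - [[0,0,0.8],0,1]
    - [[0,0,0.8],0,1]
  newtons: 8

```text
time: 39.68
eef_pos: [0.4902, -0.3487, 0.0699]
tool_rot: [0.0, 1.0, 0.004, 0.0]
wrist_force: [-1.2, -0.6, -6.8]
width: 0.272
gripper_force: 8.0
```

Request:
move_arm:
  targets:
    - [[-0.1,0,1],0,1]
    - [[-0.1,0,1],0,1]
    - [[-0.1,0,1],0,1]
    - [[0,0,1],0,1]
    - [[0,0,0],0,1]

```text
time: 40.1
eef_pos: [0.4864, -0.3476, 0.028]
tool_rot: [-0.001, 1.0, 0.004, -0.001]
wrist_force: [-0.9, 0.3, -6.1]
width: 0.272
gripper_force: 8.0
```

Request:
move_arm:
  targets:
    - [[0,0,0.8],0,1]
    - [[0,0,0.6],0,1]
    - [[0,0,0.3],0,1]
    - [[0,0,0],0,1]

```text
time: 40.43
eef_pos: [0.4873, -0.3483, 0.0128]
tool_rot: [-0.0, 1.0, 0.004, -0.0]
wrist_force: [-1.0, -1.3, -7.0]
width: 0.272
gripper_force: 8.0
```

Request:
move_arm:
  targets:
    - [[0,0,0.2],0,1]
    - [[0,0,0],0,1]

```text
time: 40.6
eef_pos: [0.4876, -0.3488, 0.0117]
tool_rot: [0.0, 1.0, 0.004, 0.0]
wrist_force: [-0.3, 0.3, -7.3]
width: 0.277
gripper_force: 8.0
```

Request:
move_arm:
  targets:
    - [[0,0,0.2],0,1]
    - [[0,0,0.2],0,1]
    - [[0,0,0],0,1]

```text
time: 40.85
eef_pos: [0.4887, -0.3488, 0.009]
tool_rot: [-0.0, 1.0, 0.004, 0.001]
wrist_force: [-1.6, 2.5, 5.9]
width: 0.266
gripper_force: 8.0
```

Request:
move_arm:
  targets:
    - [[0,0,0.15],0,1]
    - [[0,0,0],0,1]

```text
time: 41.02
eef_pos: [0.489, -0.3487, 0.0078]
tool_rot: [-0.0, 1.0, 0.004, 0.002]
wrist_force: [-0.6, 3.5, 8.9]
width: 0.275
gripper_force: 8.0
```

Bar is down on the mat; release and lift.

Request:
move_arm:
  targets:
    - [[0,0,-0.1],0,0.6]
    - [[0,0,0],0,0.5]
    - [[0,0,0],0,0.4]
    - [[0,0,0],0,0.3]
    - [[0,0,0],0,0.2]

```text
time: 41.43
eef_pos: [0.4874, -0.3488, 0.007]
tool_rot: [0.0, 1.0, 0.004, 0.0]
wrist_force: [1.0, -0.4, 0.6]
width: 0.614
gripper_force: 0.0
```

Request:
move_arm:
  targets:
    - [[0,0,-1],0,0.2]
    - [[0,0,-2],0,0.2]
    - [[0,0,-4],0,0.2]
    - [[0,0,-4],0,0]
    - [[-2,0,-4],0,0]

```text
time: 41.85
eef_pos: [0.4715, -0.3484, 0.1566]
tool_rot: [0.001, 1.0, 0.006, 0.001]
wrist_force: [1.2, 0.6, 0.3]
width: 0.914
gripper_force: 0.0
```

Request:
move_arm:
  targets:
    - [[0,3,0],0,0]
    - [[0,3,0],0,0]
    - [[0,0,0],0,0]
    - [[0,0,0],0,0]
    - [[0,0,0],0,0]

```text
time: 42.27
eef_pos: [0.4689, -0.4082, 0.1541]
tool_rot: [-0.0, 1.0, 0.004, -0.0]
wrist_force: [0.3, -0.5, -1.3]
width: 1.002
gripper_force: 0.0
```

```bash
python3 -c "
from h import *
for c in K: cv2.imwrite(f'pics/f_{c}.png',robot.capture(c)[:,:,::-1])
G={c:grad(cv2.imread(f'pics/f_{c}.png')) for c in K}
print('bar',fit(G,[(-.16,.05,-.012,.012,.003,.027)],(.54,-.35,0)))
print('supply',fit(G,[(-.105,.105,-.06,.06,.111,.111)],(.629,.272,np.pi/2))[0])
for c in K:
  i=cv2.imread(f'pics/f_{c}.png');print(c,[(n,round(q['p'],2),np.round(q['location'])) for n in('riser_mid','bar_grip','bar_tip') for q in robot.place_of(n,c)[:3]])
a=cv2.imread('pics/f_side.png')[110:300,180:430];b=cv2.imread('pics/f_top.png')[110:300,180:470]
cv2.imwrite('pics/cf.png',np.vstack([cv2.resize(a,(500,300)),cv2.resize(b,(500,300))]))
"
```

```text
bar [array([ 5.600e-01, -3.466e-01,  7.600e-01, -3.825e+02]), array([ 5.414e-01, -3.513e-01,  5.900e-01, -5.803e+02]), array([ 5.421e-01, -3.492e-01,  7.400e-01, -8.928e+02])]
supply [ 6.249e-01  2.718e-01  8.703e+01 -2.773e+02]
side [('riser_mid', 0.71, array([375., 297.])), ('riser_mid', 0.7, array([321., 316.])), ('riser_mid', 0.69, array([290., 164.])), ('bar_grip', 0.92, array([329., 246.])), ('bar_grip', 0.27, array([384., 235.])), ('bar_tip', 0.81, array([382., 233.]))]
top [('riser_mid', 0.75, array([486., 204.])), ('riser_mid', 0.6, array([496., 262.])), ('riser_mid', 0.58, array([231., 196.])), ('bar_grip', 0.79, array([406., 213.])), ('bar_grip', 0.47, array([249., 186.])), ('bar_tip', 0.73, array([402., 151.]))]
```

View pics/cf.png

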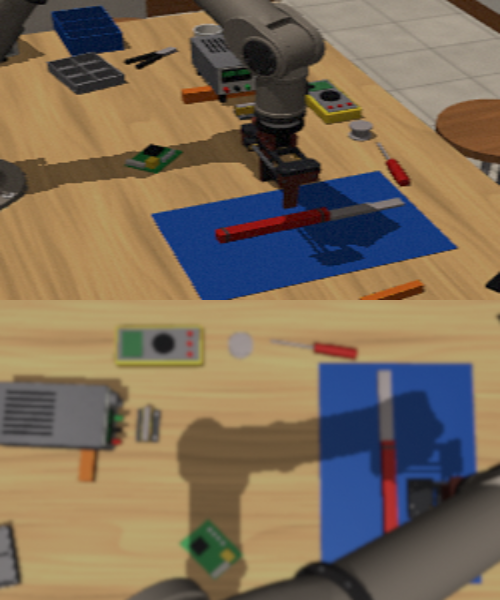

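The final picture shows the bar flat on the mat at about (.54, -.35) and the supply on the riser. The bystanders are in their places and the gripper is clear.

```bash
python3 -c "
from workcell import robot
print(robot.hand_in())"
```

```text
the job is handed in; nothing more can be done
None
```

The job is handed in, with no verdict returned: by the last pictures, the supply rests tilted back on the riser, the bar lies flat on the blue mat, and the gripper is clear, all at 42 s of the 72 s allowed.

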